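# Get the tea tin out from behind the jars

### The arm

A 7-joint arm with a two-finger parallel gripper is mounted at the origin on the work surface. World frame = base frame: x ahead of the robot, y to its left, z up, the work surface at z = 0. Lengths are in m, angles in degrees, forces in N, time in s.
With the tool pointing down it reaches from about 0.425 to 0.875 m from the base axis. Payload 4.7 kg.
Tool frame: the origin (TCP) lies on the centre line of the jaws, within the pads' length; the fingertips stand 11 mm ahead of it and the grasp point (between the pads) lies 8 mm behind it; z points along the fingers, y is the direction in which the jaws open and shut (so a half turn about z gives the same grasp; the last joint's range is limited). The gripper opens to 87 mm and grips with 3 to 60 N. Pads are 19 mm wide; open, the fingers measure 117 mm over their backs; the gripper's body (75 mm by 190 mm) begins 51 mm behind the grasp point.
Start: joints at [66.583, 18.392, -4.016, 83.108, 1.295, 78.541, -3.26], TCP at [0.267, -0.593, 0.234] pointing down, gripper open.
Joint ranges: [-163.93, 163.93], [-17.29, 119.83], [-79.2, 71.16], [3.27, 140.29], [-89.18, 269.18], [5.43, 117.66], [-154.24, 154.24]. Speed limits (degrees/s): [147.25, 147.25, 180, 180, 180, 180, 180].

### API

Orientations are given as [roll, pitch, yaw] about the fixed x, y, z axes, in that order (R = Rz(yaw) Ry(pitch) Rx(roll)).
In Python, from cell import env gives the robot as it stands.
- The arm moves only by the tool servo_tool, never from a script. Its argument "moves" is text: rows parted by semicolons, each of 7 numbers parted by spaces: the shift along the tool's x, y, z as a fraction of full scale, then the turn, a rotation vector about the tool's x, y, z as a fraction of full scale, then the gripper's target within -1 to 1 (shut at 1, half-way at 0, fully open at -1). A call has 1 to 20 rows; each row shifts and turns the pose as measured when the row begins, along the tool's axes as they then stand; what a row does not reach is not made up. Full scale, the value 1, is 1000 mm for a shift and 0.5 rad for a turn. A row lasts 1/12 s, in which the tool goes at most 41.7 mm and 7.16 degrees, less where a joint would pass 70% of its speed; a pose out of reach is approached as far as the arm can. A call with a number of a shift or a turn outside -1 to 1 is refused whole. A call with a gripper value outside its range is refused whole. The fingers move at their own pace and stop on an object; "squeeze" is the grip in N (left out, the last holds). Time passes only in rows, so rows that do not move let the fingers close. It gives the time, the measured TCP pose, the force and the opening at its end, in the units of the state.
- env.get_obs(): the state, without advancing time (a new reading comes with each control period).
- env.read_camera(name): name is "scene" or "top" or "wrist"; returns a dict with "img" (384x512x3 uint8, red, green, blue), "range_z" (384x512 float32, m along the optical axis (not along the pixel's ray), 0 where there is no reading), "mtx" (3x3 intrinsics, pixels), "T" (4x4, takes a point from camera to world coordinates); the wrist camera has in their place "hand_eye" (4x4, takes a point from camera to tool coordinates, whose origin is the TCP and whose axes are the flange's). Camera axes: x right, y up, looking along -z (the intrinsics and any distortion apply to the point x, -y, -z); pixel columns grow to the right and rows downward; lengths in m; the calibration is good to about 2 mm. A picture is of the moment at which its call begins: read the wrist's pose just before it.
- env.sign_off(): hands the job in, once; it reports no verdict.
The state is a dict: "time_s": time; "qpos": joint angles; "joint_velocities": joint speeds; "effort": joint torques, N m; "tool_pos": TCP position; "tool_rot": TCP orientation; "force": force on the tool from outside, world axes, zero at the start; "wrist_torque": the same for the moment, N m; "grip_width": finger opening in m.
Only numpy, scipy, OpenCV 4.12 (cv2) and the standard library are available. Lean on these libraries where they do the work, as an engineer would, in place of code of your own. Each camera call takes 0.05 s, during which the arm holds its last target.

### The job

The tea tin is hemmed in on the aluminium tray behind the glass jar, the pepper mill and the blue canister: first move all three of those over to the chopping board and stand them there, then fetch the tin and stand it squarely in the middle of the cork coaster. Afterwards put the jar, the mill and the canister back on the tray, each upright on the very spot where it stood. Set everything down gently without dropping it, tip nothing over, and leave the teapot and the compost caddy alone.

Things in the scene. Friction and masses are not known exactly. Their poses are not given: they have to be found in the camera images.
- tin: Tea tin, the thing to fetch: short upright round tin, green all over, lid too, with a thin brass band round it, 62 mm diameter, 75 mm tall, about 0.2 kg. Origin: centre of its underside; z up.
- jar: Empty open-topped glass jar, clear, with an orange rubber ring near its rim; 66 mm diameter over the straight body up to 120 mm, neck 62 mm diameter (the ring 69 mm), 150 mm tall, wall 4 mm, about 0.4 kg. Stands upright; origin: centre of its underside.
- mill: Dark wooden pepper mill with a small steel button on top, 190 mm tall, about 0.3 kg: body 55 mm diameter at the foot, 53 mm at 118 mm, a groove at 122 to 126 mm, then a straight head 51 mm in diameter from 130 to 172 mm. One solid piece. Stands upright; origin: centre of its underside.
- canister: Round blue ceramic canister with a cork stopper: straight body 66 mm diameter and 132 mm tall, the cork 58 mm diameter up to 150 mm, about 0.45 kg. The cork stays in. Stands upright; origin: centre of its underside.
- tray: Aluminium tray, fixed, 220 mm (its x) by 310 mm (its y), floor 4 mm thick, rim 18 mm high and 5 mm thick. The tin and the jar, mill and canister stand on its floor at the start: the tin farther from the robot, the three close round its robot side, about 74 mm from axis to axis. Which of the three stands where changes. Origin: centre of its underside.
- board: Brown wooden chopping board, fixed, flat on the worktop, left or right of the tray: 320 mm (its x) by 190 mm (its y), 18 mm thick, with a small black dot near one corner. Origin: centre of its underside.
- coaster: Round dark brown cork coaster, fixed on the worktop on the other side of the tray from the board, 92 mm diameter, 6 mm thick. Origin: centre of its underside.
- teapot: White ceramic teapot, bystander, stands beyond the coaster: body 116 mm diameter, 127 mm tall with its lid, spout along its +y and handle along its -y, each reaching about 105 mm from the axis. Its axis is about 145 mm from the coaster's centre. Origin: centre of its underside.
- caddy: Red compost caddy with a closed tilt lid, bystander, far to the right of the work: 200 mm (its x, the lid's finger tab at +x) by 240 mm (its y), 200 mm tall. Origin: centre of its underside.
Not all that is in view belongs to the job. Of the things that look like the coaster, take the one that is farthest to the robot's left at the start.

How it is judged:
By the outcome, as a careful person would: the job done as asked, in the order asked, and still so for the second after the job is handed in, with the robot touching nothing.
It also fails if it takes over 138 s, if anything falls off the work surface, if the arm or the gripper's body presses on something with over 40 N, if the wrist force passes 120 N, or if a joint passes its speed limit or range.

## Working session

There is one attempt and no reset: what is moved stays moved. The work goes in short steps, Python scripts to look and compute and a tool call to move; the robot and the scene stay as the last step left them, time stands still between calls to the robot, and variables do not carry over. Pictures are saved under pics/ and viewed, and the job is handed in when it is done.

Besides the shell and the picture viewer there is one more tool, called after "Request:" as name(argument=value, ...), one argument or row to a line, values as JSON. servo_tool: Moves the arm, as the interface text tells. Its arguments: {"type":"object","properties":{"moves":{"type":"string"},"squeeze":{"type":"number"}},"required":["moves"]}

```bash
ls; mkdir -p pics
python3 - <<'E'
from cell import env
import cv2,numpy as np
o=env.get_obs();print({k:np.round(v,3) for k,v in o.items()})
for n in ("scene","top"):
    r=env.read_camera(n);cv2.imwrite(f"pics/{n}0.png",r["img"][:,:,::-1]);print(n,r["mtx"],np.round(r["T"],3),[k for k in r])
    np.savez(f"{n}0.npz",**{k:v for k,v in r.items() if isinstance(v,np.ndarray)})
E
```

```text
pics
{'time_s': np.float64(0.0), 'qpos': array([66.582, 18.44 , -4.016, 83.174,  1.298, 78.542, -3.26 ]), 'joint_velocities': array([ 0.008, -0.039, -0.047, -0.073, -0.033,  0.081, -0.   ]), 'effort': array([ 0.0000e+00, -4.9129e+01, -4.0400e-01, -3.1253e+01, -6.4000e-02,
        4.4000e-02,  0.0000e+00]), 'tool_pos': array([ 0.266, -0.592,  0.232]), 'tool_rot': array([-1.79889e+02,  8.00000e-03,  2.42290e+01]), 'force': array([ 0.763, -0.145, -0.335]), 'wrist_torque': array([-0.038,  0.027, -0.014]), 'grip_width': np.float64(0.087)}
scene [[369.67686612   0.         259.91017491]
 [  0.         369.67686612 185.59876666]
 [  0.           0.           1.        ]] [[ 0.198 -0.639  0.743  1.3  ]
 [ 0.98   0.127 -0.152 -0.297]
 [ 0.003  0.758  0.652  0.752]
 [ 0.     0.     0.     1.   ]] ['img', 'range_z', 'mtx', 'T']
top [[427.05035235   0.         263.9643767 ]
 [  0.         427.05035235 189.58592466]
 [  0.           0.           1.        ]] [[-0.01   0.992 -0.125  0.276]
 [-1.    -0.012 -0.009 -0.133]
 [-0.011  0.125  0.992  1.559]
 [ 0.     0.     0.     1.   ]] ['img', 'range_z', 'mtx', 'T']
```

View pics/scene0.png

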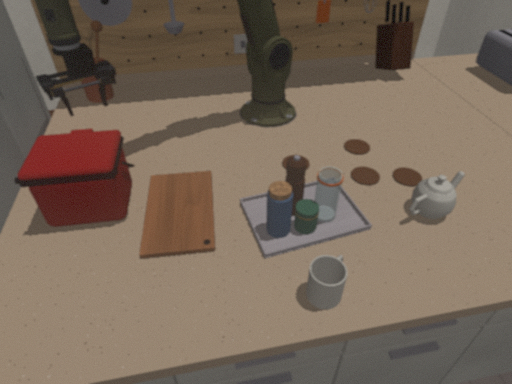

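View pics/top0.png

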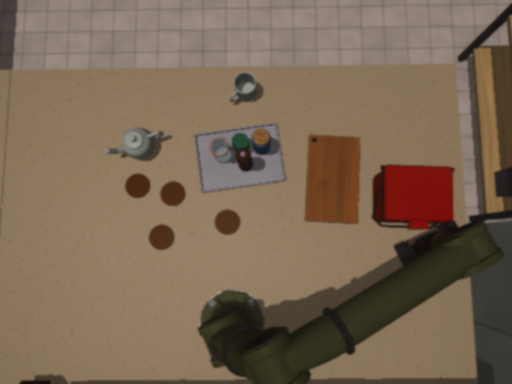

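```bash
cat > h.py <<'E'
import numpy as np,cv2
def load(n): return dict(np.load(n))
def ray(r,u,v):
    K=r["mtx"];d=np.array([(u-K[0,2])/K[0,0],-(v-K[1,2])/K[1,1],-1.0])
    return r["T"][:3,3], r["T"][:3,:3]@d
def onz(r,u,v,z):
    o,d=ray(r,u,v);return o+d*(z-o[2])/d[2]
def proj(r,P):
    c=np.linalg.inv(r["T"])@np.r_[P,1];K=r["mtx"]
    return np.array([K[0,2]+K[0,0]*c[0]/-c[2],K[1,2]-K[1,1]*c[1]/-c[2]])
def cloud(r):
    K=r["mtx"];v,u=np.mgrid[:384,:512];z=r["range_z"]
    p=np.stack([(u-K[0,2])/K[0,0]*z,-(v-K[1,2])/K[1,1]*z,-z],-1)
    return p@r["T"][:3,:3].T+r["T"][:3,3]
E
python3 - <<'E'
from h import *
for n,(a,b,c,d) in {"top":(95,65,380,260),"scene":(220,130,470,310)}.items():
    r=load(n+"0.npz");im=r["img"][b:d,a:c,::-1]
    s=min(800/(c-a),600/(d-b));cv2.imwrite(f"pics/{n}0z.png",cv2.resize(im,None,fx=s,fy=s,interpolation=cv2.INTER_CUBIC));print(n,s)
r=load("top0.npz");P=cloud(r)
print("table z",np.median(P[240:300,60:140,2]))
E
```

```text
top 2.807017543859649
scene 3.2
table z 0.00018090837284201466
```

View pics/top0z.png

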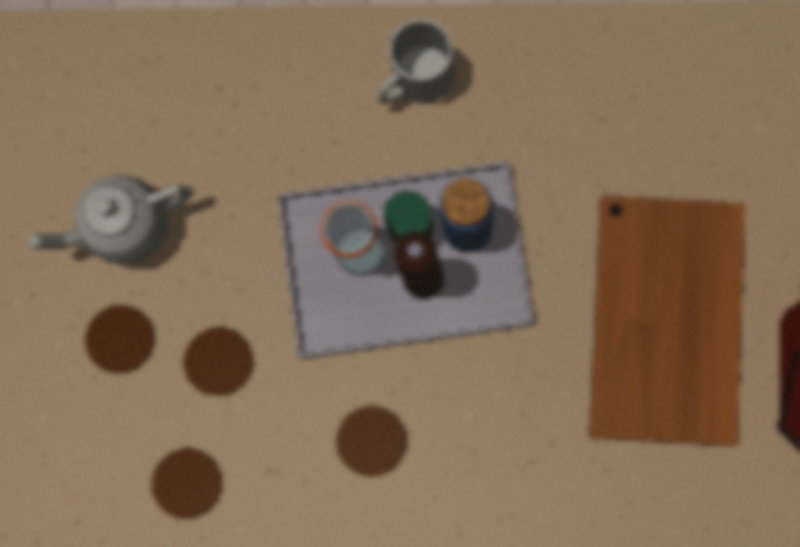

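View pics/scene0z.png

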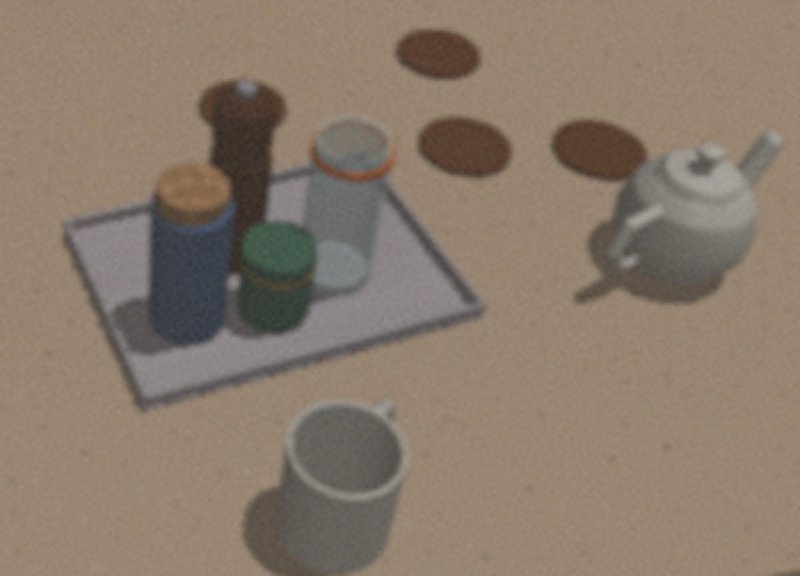

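```bash
cat > det.py <<'E'
from h import *
def blob(r,lo,hi,box):
    h=cv2.cvtColor(cv2.GaussianBlur(r["img"],(3,3),0),cv2.COLOR_RGB2HSV);m=cv2.inRange(h,lo,hi)
    a,b,c,d=box;k=np.zeros_like(m);k[b:d,a:c]=m[b:d,a:c]
    n,l,s,ce=cv2.connectedComponentsWithStats(k)
    i=1+np.argmax(s[1:,4]);
    cs,_=cv2.findContours((l==i).astype(np.uint8),cv2.RETR_EXTERNAL,cv2.CHAIN_APPROX_NONE)
    return max(cs,key=len),s[i],ce[i]
E
python3 - <<'E'
from det import *
t=load("top0.npz");s=load("scene0.npz")
a,b,k=95,65,2.807
print("jar rim",onz(t,a+351/k,b+230/k,.154),"mill",onz(t,a+414/k,b+249/k,.194),"can",onz(t,a+467/k,b+203/k,.154),"tin",onz(t,a+409/k,b+214/k,.079))
for nm,x,y in (("A",120,339),("B",219,361),("C",372,441),("D",187,483)):
    u,v=a+x/k,b+y/k
    c,st,ce=blob(t,(0,90,40),(20,255,130),(int(u-20),int(v-20),int(u+20),int(v+20)));e=cv2.fitEllipse(c)
    print(nm,e[0],e[1],onz(t,*e[0],.006))
a2,b2,k2=220,130,3.2
for nm,x,y in (("A",600,149),("B",465,146)):
    u,v=a2+x/k2,b2+y/k2
    print(nm,onz(s,u,v,.006))
print("scene: can",onz(s,a2+194/k2,b2+193/k2,.154),"jar rim",onz(s,a2+353/k2,b2+143/k2,.154),"mill",onz(s,a2+247/k2,b2+88/k2,.194),"tin",onz(s,a2+280/k2,b2+250/k2,.079))
B=[(600,196),(745,204),(738,445),(590,437)]
print("board",[onz(t,a+x/k,b+y/k,.018).round(3) for x,y in B])
T=[(279,196),(511,165),(536,324),(302,356)]
T=[onz(t,a+x/k,b+y/k,.018).round(3) for x,y in T];print("tray",T,np.mean(T,0))
print("teapot",onz(t,a+110/k,b+209/k,.127))
P=cloud(t);q=P[(P[...,2]>.17)&(P[...,2]<.215)&(P[...,1]<-.3)&(P[...,0]>.35)]
print("caddy",q.min(0),q.max(0))
E
```

```text
jar rim [0.59947221 0.02683127 0.154     ] mill [ 0.56678954 -0.05096499  0.194     ] can [ 0.63074303 -0.11242681  0.154     ] tin [ 0.63644894 -0.03793972  0.079     ]
A (137.24807739257812, 185.36961364746094) (25.152782440185547, 26.36456298828125) [0.4930939  0.34845807 0.006     ]
B (172.2937469482422, 193.3066864013672) (25.54835319519043, 25.991483688354492) [0.46214821 0.21864393 0.006     ]
C (226.96302795410156, 221.5612030029297) (25.51072120666504, 26.21683120727539) [0.35640322 0.01779479 0.006     ]
D (161.1454315185547, 236.8545684814453) (25.795509338378906, 26.3275089263916) [0.3036876  0.25651433 0.006     ]
A [0.49742696 0.3481849  0.006     ]
B [0.46676602 0.21776759 0.006     ]
scene: can [ 0.64508686 -0.11133494  0.154     ] jar rim [0.610888   0.02869148 0.154     ] mill [ 0.57447102 -0.05220655  0.194     ] tin [ 0.64497235 -0.03604275  0.079     ]
board [array([ 0.672, -0.286,  0.018]), array([ 0.659, -0.475,  0.018]), array([ 0.344, -0.454,  0.018]), array([ 0.356, -0.265,  0.018])]
tray [array([0.678, 0.137, 0.018]), array([ 0.716, -0.169,  0.018]), array([ 0.503, -0.198,  0.018]), array([0.465, 0.105, 0.018])] [ 0.5905  -0.03125  0.018  ]
teapot [0.63581698 0.32581018 0.127     ]
caddy [ 0.35004863 -0.73524352  0.17000341] [ 0.5279764  -0.49720258  0.20912489]
```

Request:
servo_tool(
  moves="0 0 -0.04 0 0 -0.24 -1;0 0 -0.04 0 0 -0.24 -1;0 0 -0.04 0 0 -0.24 -1;0 0 -0.03 0 0 -0.24 -1;0 0 -0.02 0 0 -0.24 -1;0 0 0 0 0 -0.24 -1;0 0 0 0 0 -0.24 -1;0 0 0 0 0 -0.24 -1;0 0 0 0 0 -0.24 -1;0 0 0 0 0 -0.24 -1;0 0 0 0 0 -0.1 -1",
)

```text
time_s: 1.02
tool_pos: [0.2656, -0.5903, 0.4027]
tool_rot: [-179.7, -0.9, 98.8]
force: [-0.6, -0.3, -0.4]
grip_width: 0.0869
```

```bash
cat >> h.py <<'E'
from scipy.spatial.transform import Rotation as Ro
def go(p,yaw=None):
    from cell import env
    o=env.get_obs();R=Ro.from_euler("xyz",o["tool_rot"],degrees=True)
    d=R.inv().apply(np.array(p)-o["tool_pos"])
    print("t %.2f pos %s rot %s"%(o["time_s"],np.round(o["tool_pos"],4),np.round(o["tool_rot"],2)))
    print("delta tool (units)",np.round(d,4),"rows",round(np.linalg.norm(d)/.0417,1))
    if yaw is not None:
        Rt=Ro.from_euler("xyz",[180,0,yaw],degrees=True)
        print("turn units",np.round((R.inv()*Rt).as_rotvec()/.5,3))
def wrist(name):
    from cell import env
    o=env.get_obs();r=env.read_camera("wrist")
    T=np.eye(4);T[:3,:3]=Ro.from_euler("xyz",o["tool_rot"],degrees=True).as_matrix();T[:3,3]=o["tool_pos"]
    r={k:v for k,v in r.items() if isinstance(v,np.ndarray)};r["T"]=T@r["hand_eye"]
    np.savez(name+".npz",**r);cv2.imwrite(f"pics/{name}.png",r["img"][:,:,::-1]);return r
E
python3 - <<'E'
from h import *
r=wrist("w0");print(r["mtx"],r["hand_eye"].round(3));go([.53,-.05,.46],102)
E
```

```text
[[331.74024264   0.         254.48028827]
 [  0.         331.74024264 193.23494524]
 [  0.           0.           1.        ]] [[ 0.001  0.966  0.258  0.071]
 [ 1.    -0.001  0.    -0.   ]
 [ 0.     0.258 -0.966 -0.152]
 [ 0.     0.     0.     1.   ]]
t 1.07 pos [ 0.2655 -0.5903  0.4025] rot [-179.71   -0.94   98.84]
delta tool (units) [ 0.4941  0.3441 -0.0511] rows 14.5
turn units [-0.009 -0.033 -0.11 ]
```

Request:
servo_tool(
  moves="0.031 0.023 -0.004 0 0 0 -1;0.031 0.023 -0.004 0 0 0 -1;0.031 0.023 -0.004 0 0 0 -1;0.031 0.023 -0.004 0 0 0 -1;0.031 0.023 -0.004 0 0 0 -1;0.031 0.023 -0.004 0 0 0 -1;0.031 0.023 -0.004 0 0 0 -1;0.031 0.023 -0.004 0 0 0 -1;0.031 0.023 -0.004 0 0 0 -1;0.031 0.023 -0.004 0 0 0 -1;0.031 0.023 -0.004 0 0 0 -1;0.031 0.023 -0.004 0 0 0 -1;0.031 0.023 -0.004 0 0 0 -1;0.031 0.023 -0.004 0 0 0 -1;0.031 0.023 -0.004 0 0 0 -1;0.031 0.023 -0.004 0 0 0 -1;0.031 0.023 -0.004 0 0 0 -1;0.02 0.012 -0.004 0 0 0 -1;0 0 0 0 0 -0.1 -1;0 0 0 0 0 0 -1",
)

```text
time_s: 2.73
tool_pos: [0.6007, 0.0318, 0.4721]
tool_rot: [-179.0, -1.7, 99.3]
force: [0.4, -0.5, -0.6]
grip_width: 0.087
```

Run:
```python
from h import *
r=wrist("w1");go([.59,.03,.46],102)
```

```text
t 2.78 pos [0.6005 0.032  0.472 ] rot [-178.98   -1.77   99.19]
delta tool (units) [-0.0006 -0.0105  0.0122] rows 0.4
turn units [-0.034 -0.063 -0.098]
```

View pics/w1.png

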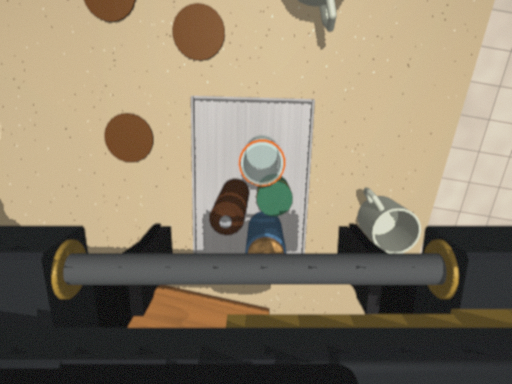

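Request:
servo_tool(
  moves="-0.035 0 0.01 -0.034 -0.063 -0.098 -1;-0.036 0 0.012 0 0 0 -1;-0.03 0 0.01 0 0 0 -1;-0.01 0 0.01 0 0 0 -1;0 0 0 0 0 0 -1",
)

```text
time_s: 3.2
tool_pos: [0.6206, -0.0821, 0.4271]
tool_rot: [180.0, 0.2, 101.6]
force: [-0.9, 0.1, -0.8]
grip_width: 0.0871
```

Run:
```python
from h import *
r=wrist("w2");go([.59,.03,.46],102)
```

```text
t 3.25 pos [ 0.6206 -0.0816  0.4281] rot [179.95   0.23 101.57]
delta tool (units) [ 0.1153 -0.0076 -0.0323] rows 2.9
turn units [ 0.002  0.008 -0.015]
```

View pics/w2.png

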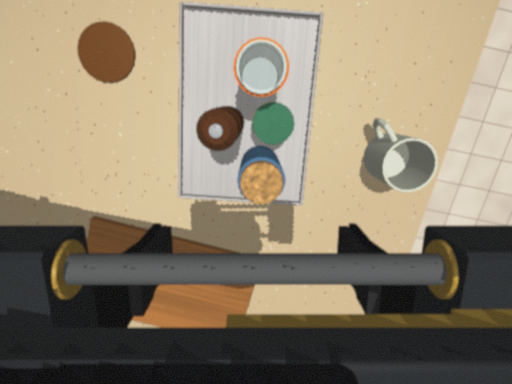

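Run:
```python
from det import *
w=load("w2.npz");t=load("top0.npz");s=load("scene0.npz")
def e(nm,r,lo,hi,box,z):
    c,st,ce=blob(r,lo,hi,box);E=cv2.fitEllipse(cv2.convexHull(c));print(nm,np.round(E[0],1),np.round(E[1],1),onz(r,*E[0],z).round(4))
    return E[0]
e("w tin",w,(40,60,20),(95,255,200),(220,80,320,160),.079)
e("w cork",w,(5,90,90),(25,255,255),(225,150,300,215),.154)
e("w ring",w,(3,100,150),(18,255,255),(225,30,300,110),.141)
e("w button",w,(0,0,110),(180,70,255),(205,120,226,142),.194)
e("w mill",w,(0,60,0),(25,255,90),(190,95,250,160),.176)
e("t tin",t,(40,60,20),(95,255,200),(220,120,260,165),.079)
e("t cork",t,(5,90,80),(25,255,255),(245,120,280,150),.154)
e("s cork",s,(5,90,80),(25,255,255),(260,170,300,205),.154)
e("s ring",s,(3,100,120),(14,255,255),(305,155,355,200),.141)
e("t ring",t,(3,60,80),(14,255,255),(205,130,235,170),.141)
e("s button",s,(0,0,100),(180,60,255),(292,152,304,165),.194)
from h import cloud
P=cloud(w)
for u,v in ((215,130),(273,123),(261,184),(261,75),(230,170),(30,180)):print(u,v,P[v,u].round(4))
```

```text
w tin [272.6 123.1] [40.1 41.2] [ 0.6377 -0.0346  0.079 ]
w cork [261.1 182.7] [41.4 42.9] [ 0.6346 -0.1092  0.154 ]
w ring [260.8  66.8] [55.3 59.7] [0.6047 0.032  0.141 ]
w button [215.2 130.6] [15.2 15.7] [ 0.568  -0.0508  0.194 ]
w mill [220.  127.8] [38.7 47.9] [ 0.5713 -0.0482  0.176 ]
t tin [240.1 141.8] [15.9 17.1] [ 0.6345 -0.0357  0.079 ]
t cork [260.6 136.5] [15.7 16.1] [ 0.6336 -0.1098  0.154 ]
s cork [280.5 189. ] [17.7 23.1] [ 0.6404 -0.1105  0.154 ]
s ring [335.6 181.7] [ 5.8 14.2] [0.6258 0.0393 0.141 ]
t ring [216.9 151.1] [ 9.9 15.4] [0.5883 0.0388 0.141 ]
s button [297. 156.] [4.4 6.3] [ 0.5681 -0.0509  0.194 ]
215 130 [ 0.5677 -0.0502  0.1941]
273 123 [ 0.6382 -0.0342  0.0795]
261 184 [ 0.6348 -0.1107  0.1552]
261 75 [0.6073 0.0331 0.0114]
230 170 [ 0.5864 -0.1322  0.0027]
30 180 [ 0.2388 -0.2229 -0.001 ]
```

Run:
```python
from h import *
go([.568,-.0505,.24],102)
```

```text
t 3.25 pos [ 0.6206 -0.0816  0.4281] rot [179.95   0.23 101.57]
delta tool (units) [ 0.0417 -0.0454  0.1879] rows 4.7
turn units [ 0.002  0.008 -0.015]
```

Request:
servo_tool(
  moves="0.01 -0.011 0.035 0 0 -0.015 -1;0.01 -0.011 0.036 0 0 0 -1;0.01 -0.011 0.036 0 0 0 -1;0.009 -0.01 0.036 0 0 0 -1;0.002 -0.002 0.03 0 0 0 -1;0 0 0.01 0 0 0 -1;0 0 0 0 0 0 -1",
)

```text
time_s: 3.83
tool_pos: [0.5675, -0.0401, 0.2455]
tool_rot: [179.2, 0.2, 101.9]
force: [0.4, -0.6, -0.8]
grip_width: 0.0874
```

Run:
```python
from h import *
go([.568,-.0505,.153],102)
```

```text
t 3.83 pos [ 0.5675 -0.0401  0.2455] rot [179.19   0.24 101.94]
delta tool (units) [-0.0099 -0.003   0.0925] rows 2.2
turn units [ 0.028  0.008 -0.002]
```

Request:
servo_tool(
  moves="-0.01 -0.003 0 0.028 0.008 0 -1;0 0 0.02 0 0 0 -1;0 0 0.025 0 0 0 -1;0 0 0.025 0 0 0 -1;0 0 0.015 0 0 0 -1;0 0 0 0 0 0 -1",
)

```text
time_s: 4.33
tool_pos: [0.5784, -0.0535, 0.1729]
tool_rot: [178.9, 0.4, 101.8]
force: [-0.8, 0.7, -1.0]
grip_width: 0.0873
```

Run:
```python
from h import *
go([.568,-.0505,.153],102)
```

```text
t 4.33 pos [ 0.5784 -0.0535  0.1729] rot [178.95   0.41 101.81]
delta tool (units) [ 0.0052 -0.0099  0.0197] rows 0.5
turn units [ 0.037  0.014 -0.007]
```

Request:
servo_tool(
  moves="0.005 -0.01 0.008 0.037 0.014 -0.007 -1;0 0 0.008 0 0 0 -1;0 0 0 0 0 0 -1",
)

```text
time_s: 4.58
tool_pos: [0.5712, -0.052, 0.1611]
tool_rot: [179.7, 0.1, 101.9]
force: [0.1, -0.7, -0.4]
grip_width: 0.087
```

Run:
```python
from h import *
go([.568,-.0505,.153],102)
```

```text
t 4.58 pos [ 0.5712 -0.052   0.1611] rot [1.7972e+02 7.0000e-02 1.0189e+02]
delta tool (units) [ 0.0021 -0.0029  0.0081] rows 0.2
turn units [ 0.01   0.003 -0.004]
```

Request:
servo_tool(
  moves="0.002 -0.003 0.008 0.01 0.003 0 -1;0 0 0 0 0 0 -1;0 0 0 0 0 0 0.3;0 0 0 0 0 0 0.3;0 0 0 0 0 0 0.3;0 0 0 0 0 0 0.5;0 0 0 0 0 0 0.5;0 0 0 0 0 0 0.5",
  squeeze=25,
)

```text
time_s: 5.25
tool_pos: [0.57, -0.0507, 0.1563]
tool_rot: [179.7, 0.1, 101.9]
force: [-0.8, -0.2, 0.5]
grip_width: 0.0547
```

Run:
```python
from h import *
go([.568,-.0505,.33],102)
```

```text
t 5.25 pos [ 0.57   -0.0507  0.1563] rot [1.7974e+02 1.3000e-01 1.0189e+02]
delta tool (units) [ 0.0002 -0.0011 -0.1738] rows 4.2
turn units [ 0.009  0.005 -0.004]
```

Request:
servo_tool(
  moves="0 0 0 0 0 0 1;0 0 0 0 0 0 1;0 0 0 0 0 0 1;0 0 0 0 0 0 1",
)

```text
time_s: 5.58
tool_pos: [0.5696, -0.0508, 0.1562]
tool_rot: [179.8, 0.1, 101.9]
force: [-0.6, -0.2, 0.4]
grip_width: 0.0504
```

Request:
servo_tool(
  moves="0 0 -0.01 0 0 0 1;0 0 -0.02 0 0 0 1;0 0 -0.035 0 0 0 1;0 0 -0.04 0 0 0 1;0 0 -0.04 0 0 0 1;0 0 -0.03 0 0 0 1;0 0 -0.02 0 0 0 1;0 0 0 0 0 0 1",
)

```text
time_s: 6.25
tool_pos: [0.5643, -0.0501, 0.3562]
tool_rot: [-179.5, -0.2, 102.0]
force: [0.9, 0.5, -3.1]
grip_width: 0.0505
```

Run:
```python
from h import *
go([.62,-.32,.33],102)
```

```text
t 6.25 pos [ 0.5643 -0.0501  0.3562] rot [-179.48   -0.24  101.99]
delta tool (units) [-0.2756 -0.0014  0.025 ] rows 6.6
turn units [-0.018 -0.008 -0.   ]
```

Request:
servo_tool(
  moves="-0.015 0 0 -0.018 -0.008 0 1;-0.03 0 0 0 0 0 1;-0.038 0 0.003 0 0 0 1;-0.038 0 0.003 0 0 0 1;-0.038 0 0.003 0 0 0 1;-0.038 0 0.003 0 0 0 1;-0.038 0 0.003 0 0 0 1;-0.025 0 0.003 0 0 0 1;-0.01 0 0 0 0 0 1;0 0 0 0 0 0 1",
)

```text
time_s: 7.08
tool_pos: [0.6209, -0.3178, 0.3218]
tool_rot: [-179.2, -0.6, 102.8]
force: [-0.1, -0.2, -3.5]
grip_width: 0.0508
```

Run:
```python
from h import *
go([.62,-.32,.171],102)
```

```text
t 7.08 pos [ 0.6209 -0.3178  0.3218] rot [-179.21   -0.55  102.77]
delta tool (units) [-0.0034  0.0007  0.1508] rows 3.6
turn units [-0.028 -0.019  0.027]
```

Request:
servo_tool(
  moves="-0.003 0 0.015 -0.028 -0.019 0.027 1;0 0 0.03 0 0 0 1;0 0 0.035 0 0 0 1;0 0 0.025 0 0 0 1;0 0 0.015 0 0 0 1;0 0 0.005 0 0 0 1;0 0 0 0 0 0 1",
)

```text
time_s: 7.67
tool_pos: [0.6201, -0.3051, 0.1883]
tool_rot: [-179.9, -0.7, 102.6]
force: [-0.6, 0.1, -3.9]
grip_width: 0.0504
```

Run:
```python
from h import *
go([.62,-.32,.171],102)
```

```text
t 7.67 pos [ 0.6201 -0.3051  0.1883] rot [-179.92   -0.7   102.64]
delta tool (units) [-0.0147 -0.0033  0.0172] rows 0.5
turn units [-0.003 -0.025  0.022]
```

Request:
servo_tool(
  moves="-0.014 -0.003 0.003 -0.003 -0.025 0.022 1;0 0 0.005 0 0 0 1;0 0 0.003 0 0 0 1;0 0 0 0 0 0 1",
)

```text
time_s: 8.0
tool_pos: [0.6223, -0.3183, 0.1804]
tool_rot: [179.7, 0.2, 102.1]
force: [0.5, -0.2, -2.7]
grip_width: 0.0504
```

Run:
```python
from h import *
go([.62,-.32,.171],102)
```

```text
t 8.00 pos [ 0.6223 -0.3183  0.1804] rot [179.74   0.22 102.13]
delta tool (units) [-0.0012 -0.0026  0.0094] rows 0.2
turn units [0.009 0.008 0.004]
```

Request:
servo_tool(
  moves="0 0 0.004 0.009 0.008 0.004 1;0 0 0.003 0 0 0 1;0 0 0.002 0 0 0 1;0 0 0.002 0 0 0 1;0 0 0 0 0 0 1",
)

```text
time_s: 8.42
tool_pos: [0.6238, -0.3189, 0.1711]
tool_rot: [179.8, 0.1, 102.0]
force: [-0.1, 0.1, -4.6]
grip_width: 0.0504
```

Request:
servo_tool(
  moves="0 0 0.002 0 0 0 1;0 0 0 0 0 0 1",
)

```text
time_s: 8.58
tool_pos: [0.6244, -0.3195, 0.1708]
tool_rot: [179.7, 0.2, 101.9]
force: [-0.1, 0.3, -3.3]
grip_width: 0.0503
```

Request:
servo_tool(
  moves="0 0 0.002 0 0 0 1;0 0 0.002 0 0 0 1;0 0 0 0 0 0 1",
)

```text
time_s: 8.83
tool_pos: [0.6252, -0.3206, 0.1708]
tool_rot: [179.6, 0.4, 101.9]
force: [0.3, 0.4, -3.4]
grip_width: 0.0502
```

Request:
servo_tool(
  moves="-0.001 0 0.004 0.01 0.01 0 1;0 0 0 0 0 0 1",
)

```text
time_s: 9.0
tool_pos: [0.6269, -0.3225, 0.1711]
tool_rot: [179.7, 0.4, 101.9]
force: [-0.2, 0.6, -3.0]
grip_width: 0.0502
```

Run:
```python
from h import *
from cell import env
r=env.read_camera("scene");s=r["img"][90:270,60:360,::-1];cv2.imwrite("pics/s1.png",cv2.resize(s,None,fx=2.6,fy=2.6,interpolation=cv2.INTER_CUBIC))
o=env.get_obs();print(o["qpos"].round(2),o["joint_velocities"].round(2),o["force"],o["wrist_torque"],o["effort"].round(1))
go([.62,-.32,.170],102)
```

```text
[ 47.31  29.9  -32.03  78.47  16.01  75.57  26.78] [-0.14  0.61 -0.02  1.12 -0.42 -0.64 -0.09] [ 0.46156416  0.55760944 -1.84667126] [ 0.05205704 -0.11505734  0.03817662] [  0.2 -55.6  -7.9 -30.5   0.1   0.1   0. ]
t 9.05 pos [ 0.627  -0.3223  0.171 ] rot [179.65   0.39 101.89]
delta tool (units) [ 0.0037 -0.0064  0.0009] rows 0.2
turn units [ 0.012  0.014 -0.004]
```

View pics/s1.png

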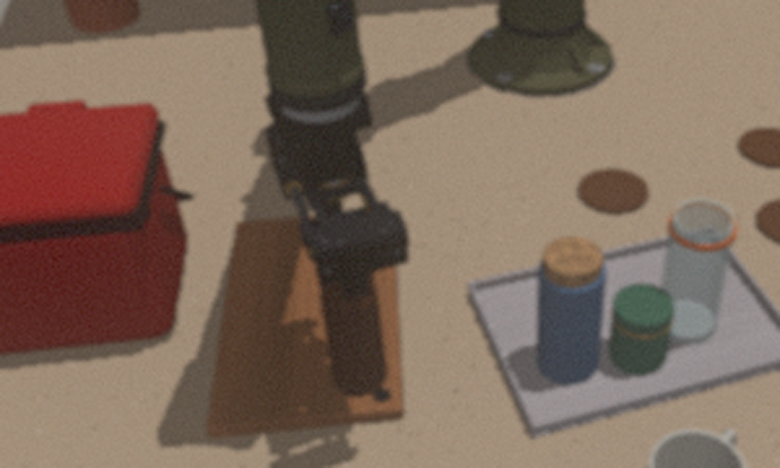

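Request:
servo_tool(
  moves="0 0 0.001 0 0 0 1;0 0 0 0 0 0 0.2;0 0 0 0 0 0 0;0 0 0 0 0 0 -0.5;0 0 0 0 0 0 -1;0 0 0 0 0 0 -1;0 0 0 0 0 0 -1;0 0 0 0 0 0 -1",
)

```text
time_s: 9.72
tool_pos: [0.6276, -0.3217, 0.169]
tool_rot: [179.6, 0.3, 101.9]
force: [-0.2, -0.1, -0.1]
grip_width: 0.0757
```

Request:
servo_tool(
  moves="0 0 -0.005 0.01 0.01 0 -1;0 0 -0.03 0 0 0 -1;0 0 -0.04 0 0 0 -1;0 0 -0.035 0 0 0 -1;0.02 0.005 -0.01 0 0 0 -1;0.035 0.008 0 0 0 0 -1;0.038 0.009 0 0 0 0 -1;0.038 0.009 0 0 0 0 -1;0.038 0.009 0 0 0 0 -1;0.025 0.008 0 0 0 0 -1;0.01 0.002 0 0 0 0 -1;0 0 0 0 0 0 -1",
)

```text
time_s: 10.72
tool_pos: [0.6338, -0.1022, 0.2957]
tool_rot: [179.9, -0.2, 101.7]
force: [-0.3, 0.1, -0.3]
grip_width: 0.0867
```

Run:
```python
from h import *
go([.635,-.1095,.105],102)
```

```text
t 10.72 pos [ 0.6338 -0.1022  0.2957] rot [ 1.7992e+02 -1.7000e-01  1.0169e+02]
delta tool (units) [-0.0079 -0.0006  0.1907] rows 4.6
turn units [ 0.003 -0.006 -0.011]
```

Request:
servo_tool(
  moves="-0.008 0 0.015 0 -0.006 -0.011 -1;0 0 0.035 0 0 0 -1;0 0 0.035 0 0 0 -1;0 0 0.015 0 0 0 -1;0 0 0 0 0 0 -1",
)

```text
time_s: 11.13
tool_pos: [0.6373, -0.1184, 0.1947]
tool_rot: [179.7, 0.4, 101.7]
force: [0.1, -0.4, -0.7]
grip_width: 0.0869
```

Run:
```python
from h import *
go([.635,-.1095,.105],102)
```

```text
t 11.13 pos [ 0.6373 -0.1184  0.1947] rot [179.69   0.43 101.72]
delta tool (units) [ 0.0099 -0.0009  0.0896] rows 2.2
turn units [ 0.011  0.015 -0.01 ]
```

Request:
servo_tool(
  moves="0.006 0 0.02 0.011 0.015 -0.01 -1;0 0 0.025 0 0 0 -1;0 0 0.01 0 0 0 -1;0 0 0 0 0 0 -1",
)

```text
time_s: 11.47
tool_pos: [0.6368, -0.1223, 0.1398]
tool_rot: [-180.0, 0.2, 101.4]
force: [-0.3, -0.7, -0.3]
grip_width: 0.0867
```

Run:
```python
from h import *
go([.635,-.1095,.105],102)
```

```text
t 11.47 pos [ 0.6368 -0.1223  0.1398] rot [-179.99    0.22  101.42]
delta tool (units) [0.013  0.0008 0.0347] rows 0.9
turn units [-0.001  0.008 -0.02 ]
```

Request:
servo_tool(
  moves="0.013 0 0 0 0.008 -0.02 -1;0 0 0 0 0 0 -1;0.002 0 0.014 0 0 0 -1;0.002 0 0.014 0 0 0 -1;0 0 0 0 0 0 -1",
)

```text
time_s: 11.88
tool_pos: [0.6364, -0.1067, 0.1157]
tool_rot: [179.6, 0.2, 101.9]
force: [-1.0, -0.1, -0.9]
grip_width: 0.0872
```

Run:
```python
from h import *
go([.635,-.1095,.105],102)
```

```text
t 11.88 pos [ 0.6364 -0.1067  0.1157] rot [179.59   0.21 101.86]
delta tool (units) [-0.0024 -0.0021  0.0107] rows 0.3
turn units [ 0.014  0.007 -0.005]
```

Request:
servo_tool(
  moves="-0.002 -0.002 0.01 0.014 0.007 -0.005 -1;0 0 0 0 0 0 -1;0 0 0 0 0 0 0.1;0 0 0 0 0 0 0.2;0 0 0 0 0 0 0.2;0 0 0 0 0 0 0.5;0 0 0 0 0 0 0.5;0 0 0 0 0 0 1;0 0 0 0 0 0 1",
  squeeze=30,
)

```text
time_s: 12.63
tool_pos: [0.6349, -0.1092, 0.1042]
tool_rot: [-180.0, -0.0, 102.1]
force: [0.6, 0.4, -1.2]
grip_width: 0.0655
```

Request:
servo_tool(
  moves="0 0 -0.01 0 0 0 1;0 0 -0.02 0 0 0 1;0 0 -0.035 0 0 0 1;0 0 -0.04 0 0 0 1;0 0 -0.04 0 0 0 1;0 0 -0.03 0 0 0 1;0 0 -0.02 0 0 0 1;0 0 -0.01 0 0 0 1;0 0 0 0 0 0 1",
)

```text
time_s: 13.38
tool_pos: [0.6301, -0.1087, 0.3157]
tool_rot: [-179.2, -0.4, 102.1]
force: [0.3, 0.3, -3.7]
grip_width: 0.0654
```

Run:
```python
from h import *
go([.51,-.41,.32],102)
```

```text
t 13.38 pos [ 0.6301 -0.1087  0.3157] rot [-179.18   -0.36  102.14]
delta tool (units) [-0.2692 -0.1809 -0.0034] rows 7.8
turn units [-0.029 -0.013  0.005]
```

Request:
servo_tool(
  moves="-0.012 -0.008 0 -0.029 -0.013 0 1;-0.025 -0.016 0 0 0 0 1;-0.033 -0.022 0 0 0 0 1;-0.033 -0.022 0 0 0 0 1;-0.033 -0.022 0 0 0 0 1;-0.033 -0.022 0 0 0 0 1;-0.033 -0.022 0 0 0 0 1;-0.033 -0.022 0 0 0 0 1;-0.02 -0.014 0 0 0 0 1;-0.008 -0.005 0 0 0 0 1;0 0 0 0 0 0 1",
)

```text
time_s: 14.3
tool_pos: [0.504, -0.4079, 0.2921]
tool_rot: [-178.8, -1.3, 102.8]
force: [-0.4, -0.1, -3.9]
grip_width: 0.0656
```

Run:
```python
from h import *
go([.51,-.41,.118],102)
```

```text
t 14.30 pos [ 0.504  -0.4079  0.2921] rot [-178.8    -1.33  102.82]
delta tool (units) [-0.0074  0.009   0.1738] rows 4.2
turn units [-0.042 -0.046  0.029]
```

Request:
servo_tool(
  moves="-0.003 0 0.015 -0.042 -0.046 0.029 1;0 0 0.03 0 0 0 1;0 0 0.035 0 0 0 1;0 0 0.03 0 0 0 1;0 0 0.015 0 0 0 1;0 0 0 0 0 0 1",
)

```text
time_s: 14.8
tool_pos: [0.5088, -0.397, 0.1579]
tool_rot: [179.8, -0.6, 102.6]
force: [-1.1, 1.4, -4.4]
grip_width: 0.0653
```

Run:
```python
from h import *
go([.502,-.41,.118],102)
```

```text
t 14.80 pos [ 0.5088 -0.397   0.1579] rot [179.82  -0.58 102.58]
delta tool (units) [-0.0116 -0.0096  0.0398] rows 1.0
turn units [ 0.006 -0.02   0.02 ]
```

Request:
servo_tool(
  moves="-0.011 -0.009 0.005 0.006 -0.02 0.02 1;0 0 0 0 0 0 1;0 0 0.012 0 0 0 1;0 0 0.012 0 0 0 1;0 0 0 0 0 0 1",
)

```text
time_s: 15.22
tool_pos: [0.5059, -0.4059, 0.1289]
tool_rot: [179.8, 0.1, 102.3]
force: [-0.9, 0.9, -4.3]
grip_width: 0.0655
```

Run:
```python
from h import *
go([.502,-.41,.118],102)
```

```text
t 15.22 pos [ 0.5059 -0.4059  0.1289] rot [1.7981e+02 5.0000e-02 1.0233e+02]
delta tool (units) [-0.0031 -0.0047  0.0109] rows 0.3
turn units [0.007 0.002 0.012]
```

Request:
servo_tool(
  moves="0 0 0.005 0.007 0.002 0.01 1;0 0 0.004 0 0 0 1;0 0 0.003 0 0 0 1;0 0 0.002 0 0 0 1;0 0 0.001 0 0 0 1;0 0 0 0 0 0 1",
)

```text
time_s: 15.72
tool_pos: [0.508, -0.4072, 0.1186]
tool_rot: [179.9, 0.3, 102.0]
force: [-0.2, 0.0, -3.7]
grip_width: 0.0658
```

Request:
servo_tool(
  moves="0 0 0.002 0 0 0 1;0 0 0.001 0 0 0 1;0 0 0 0 0 0 1",
)

```text
time_s: 15.97
tool_pos: [0.5086, -0.4077, 0.1184]
tool_rot: [179.8, 0.4, 102.0]
force: [-0.6, -0.3, -3.7]
grip_width: 0.0658
```

Contact (z no longer changes). Release and rise.

Request:
servo_tool(
  moves="0 0 0.001 0 0 0 1;0 0 0 0 0 0 0.1;0 0 0 0 0 0 -0.5;0 0 0 0 0 0 -1;0 0 0 0 0 0 -1;0 0 0 0 0 0 -1;0 0 0 0 0 0 -1",
)

```text
time_s: 16.55
tool_pos: [0.5104, -0.4092, 0.1183]
tool_rot: [179.6, 0.6, 102.0]
force: [0.2, 1.4, 1.3]
grip_width: 0.083
```

Request:
servo_tool(
  moves="0 0 -0.005 0 0 0 -1;0 0 -0.03 0 0 0 -1;0 0 -0.04 0 0 0 -1;0 0 -0.04 0 0 0 -1;0 0 -0.03 0 0 0 -1;0 0 -0.005 0 0 0 -1;0 0 0 0 0 0 -1",
)

```text
time_s: 17.13
tool_pos: [0.5084, -0.4071, 0.2739]
tool_rot: [179.7, 0.5, 102.0]
force: [0.4, -0.3, -0.6]
grip_width: 0.0869
```

Run:
```python
from h import *
go([.605,.032,.27],102)
from cell import env
r=env.read_camera("scene");s=r["img"][90:270,60:400,::-1];cv2.imwrite("pics/s2.png",cv2.resize(s,None,fx=2.35,fy=2.35,interpolation=cv2.INTER_CUBIC))
```

```text
t 17.13 pos [ 0.5084 -0.4071  0.2739] rot [179.67   0.46 101.99]
delta tool (units) [0.4095 0.1857 0.0017] rows 10.8
turn units [ 0.012  0.016 -0.   ]
```

View pics/s2.png

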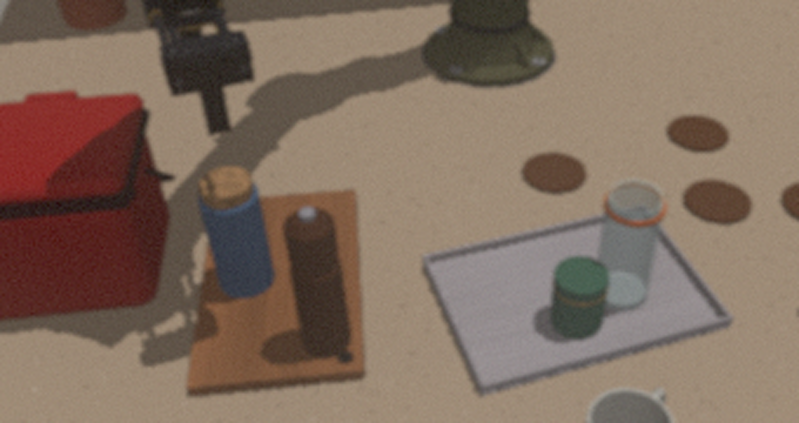

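Request:
servo_tool(
  moves="0.015 0.007 0 0.012 0.016 0 -1;0.03 0.014 0 0 0 0 -1;0.037 0.017 0 0 0 0 -1;0.037 0.017 0 0 0 0 -1;0.037 0.017 0 0 0 0 -1;0.037 0.017 0 0 0 0 -1;0.037 0.017 0 0 0 0 -1;0.037 0.017 0 0 0 0 -1;0.037 0.017 0 0 0 0 -1;0.037 0.017 0 0 0 0 -1;0.037 0.017 0 0 0 0 -1;0.02 0.01 0 0 0 0 -1;0 0 0 0 0 0 -1",
)

```text
time_s: 18.27
tool_pos: [0.5925, 0.0401, 0.2486]
tool_rot: [-177.8, -1.5, 102.0]
force: [0.1, 0.0, 0.7]
grip_width: 0.0869
```

Run:
```python
from h import *
go([.605,.032,.105],102)
```

```text
t 18.27 pos [0.5925 0.0401 0.2486] rot [-177.8    -1.51  102.03]
delta tool (units) [-0.0143  0.016   0.1428] rows 3.5
turn units [-0.077 -0.053  0.002]
```

Request:
servo_tool(
  moves="-0.007 0.006 0.01 -0.077 -0.053 0 -1;-0.003 0.003 0.02 0 0 0 -1;0 0 0.02 0 0 0 -1;0 0 0 0 0 0 -1",
)

```text
time_s: 18.6
tool_pos: [0.5979, 0.0401, 0.1906]
tool_rot: [-179.5, -0.2, 102.7]
force: [-0.7, -0.8, -1.1]
grip_width: 0.0868
```

Run:
```python
from h import *
go([.605,.032,.105],102)
```

```text
t 18.60 pos [0.5979 0.0401 0.1906] rot [-1.7952e+02 -1.7000e-01  1.0273e+02]
delta tool (units) [-0.0097  0.0059  0.0855] rows 2.1
turn units [-0.017 -0.006  0.025]
```

Request:
servo_tool(
  moves="-0.01 0.006 0 -0.017 -0.006 0.025 -1;0 0 0 0 0 0 -1",
)

```text
time_s: 18.77
tool_pos: [0.6043, 0.0309, 0.1884]
tool_rot: [-179.7, -0.0, 102.0]
force: [1.0, -1.1, -0.0]
grip_width: 0.0871
```

Run:
```python
from h import *
go([.605,.032,.105],102);wrist("w3")
```

```text
t 18.77 pos [0.6043 0.0309 0.1884] rot [-1.7973e+02 -2.0000e-02  1.0199e+02]
delta tool (units) [0.0009 0.0013 0.0834] rows 2.0
turn units [-0.009 -0.001 -0.   ]
```

View pics/w3.png

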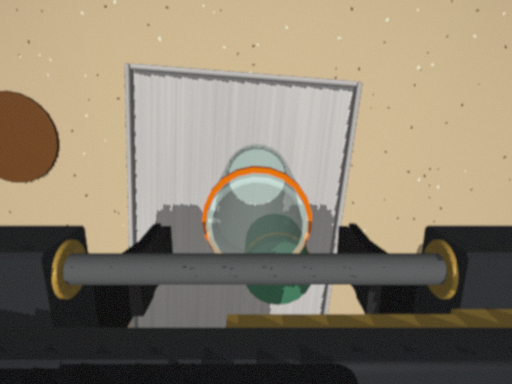

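Request:
servo_tool(
  moves="0 0.001 0.02 -0.009 0 0 -1;0 0 0.02 0 0 0 -1;0 0 0.01 0 0 0 -1;0 0 0 0 0 0 -1",
)

```text
time_s: 19.15
tool_pos: [0.6082, 0.0316, 0.1422]
tool_rot: [179.6, -0.0, 101.8]
force: [-1.0, -0.5, -0.1]
grip_width: 0.0873
```

Run:
```python
from h import *
go([.605,.032,.105],102)
```

```text
t 19.15 pos [0.6082 0.0316 0.1422] rot [ 1.7957e+02 -3.0000e-02  1.0185e+02]
delta tool (units) [ 0.001  -0.0033  0.0372] rows 0.9
turn units [ 0.015 -0.001 -0.005]
```

Request:
servo_tool(
  moves="0.001 -0.004 0.008 0.015 0 -0.005 -1;0 0 0.015 0 0 0 -1;0 0 0.01 0 0 0 -1;0 0 0 0 0 0 -1",
)

```text
time_s: 19.48
tool_pos: [0.6058, 0.0316, 0.1113]
tool_rot: [179.8, 0.0, 101.9]
force: [-0.2, -0.2, -0.5]
grip_width: 0.0871
```

Run:
```python
from h import *
go([.605,.032,.104],102)
```

```text
t 19.48 pos [0.6058 0.0316 0.1113] rot [1.7979e+02 3.0000e-02 1.0193e+02]
delta tool (units) [ 0.0006 -0.0007  0.0073] rows 0.2
turn units [ 0.007  0.001 -0.002]
```

Request:
servo_tool(
  moves="0 -0.001 0.008 0.007 0 0 -1;0 0 0 0 0 0 -1;0 0 0 0 0 0 0.1;0 0 0 0 0 0 0.2;0 0 0 0 0 0 0.2;0 0 0 0 0 0 0.5;0 0 0 0 0 0 0.5;0 0 0 0 0 0 1;0 0 0 0 0 0 1",
  squeeze=28,
)

```text
time_s: 20.23
tool_pos: [0.6061, 0.0317, 0.1054]
tool_rot: [179.8, 0.1, 101.9]
force: [-0.1, 0.2, -1.3]
grip_width: 0.0634
```

Run:
```python
from h import *
wrist("w4")
from cell import env
print(env.get_obs()["grip_width"])
r=env.read_camera("scene");s=r["img"][90:270,200:440,::-1];cv2.imwrite("pics/s3.png",cv2.resize(s,None,fx=3.2,fy=3.2,interpolation=cv2.INTER_CUBIC))
```

```text
0.06330111356107725
```

View pics/w4.png

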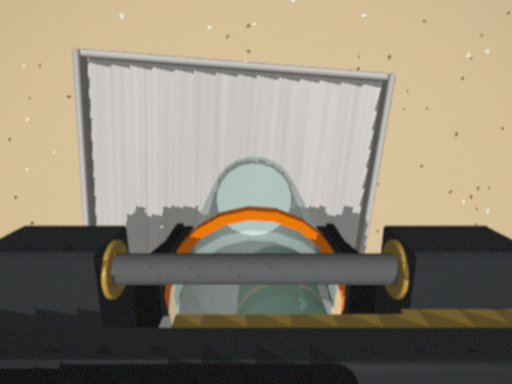

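View pics/s3.png

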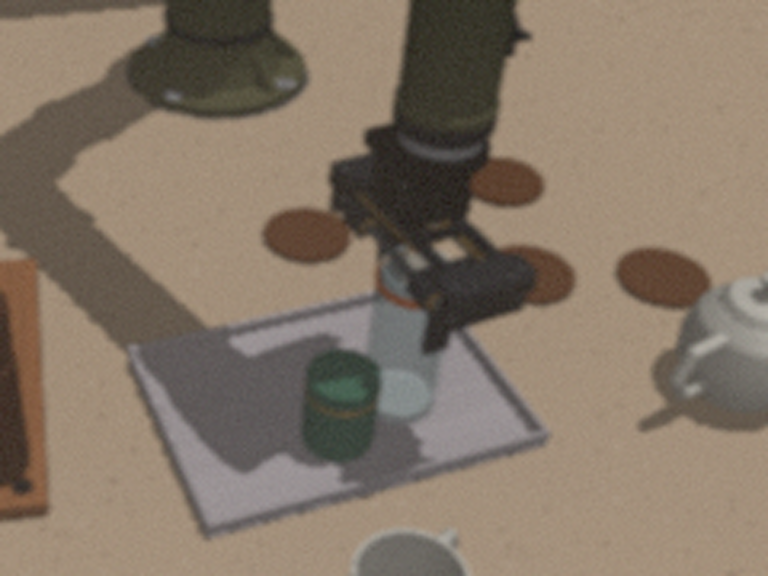

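Run:
```python
from det import *
for n,box in (("w3",(180,150,330,262)),("w4",(150,190,360,252)),("w2",(225,30,300,110))):
    w=load(n+".npz");h=cv2.cvtColor(w["img"],cv2.COLOR_RGB2HSV);m=cv2.inRange(h,(3,150,150),(18,255,255))
    k=np.zeros_like(m);a,b,c,d=box;k[b:d,a:c]=m[b:d,a:c]
    v,u=np.nonzero(k)
    for z in (.134,.140,.146):
        Q=np.array([onz(w,x,y,z)[:2] for x,y in zip(u,v)])
        A=np.c_[2*Q,np.ones(len(Q))];s=np.linalg.lstsq(A,(Q**2).sum(1),rcond=None)[0]
        print(n,z,s[:2].round(4),"R",np.sqrt(s[2]+s[:2]@s[:2]).round(4),len(u))
```

```text
w3 0.134 [0.6058 0.0278] R 0.0345 862
w3 0.14 [0.6054 0.0299] R 0.0335 862
w3 0.146 [0.6049 0.032 ] R 0.0325 862
w4 0.134 [0.6061 0.0302] R 0.0313 1380
w4 0.14 [0.6054 0.0336] R 0.0298 1380
w4 0.146 [0.6046 0.0371] R 0.0282 1380
w2 0.134 [0.6048 0.032 ] R 0.0334 143
w2 0.14 [0.6048 0.0314] R 0.033 143
w2 0.146 [0.6048 0.0308] R 0.0325 143
```

Request:
servo_tool(
  moves="0 0 -0.01 0 0 0 1;0 0 -0.02 0 0 0 1;0 0 0 0 0 0 1",
)

```text
time_s: 20.58
tool_pos: [0.6038, 0.0315, 0.1345]
tool_rot: [-179.8, -0.0, 102.0]
force: [1.1, 1.2, -3.6]
grip_width: 0.0636
```

Run:
```python
from h import *
from cell import env
print(env.get_obs()["grip_width"],env.get_obs()["force"])
wrist("w5");go([.42,-.32,.3],102)
r=env.read_camera("scene");s=r["img"][90:270,200:440,::-1];cv2.imwrite("pics/s4.png",cv2.resize(s,None,fx=3.2,fy=3.2,interpolation=cv2.INTER_CUBIC))
```

```text
0.06357906041881872 [ 1.12904161  1.16097397 -3.59790792]
t 20.63 pos [0.6027 0.0312 0.1324] rot [-1.7969e+02 -4.0000e-02  1.0194e+02]
delta tool (units) [-0.3057 -0.2523 -0.1664] rows 10.3
turn units [-0.011 -0.001 -0.002]
```

View pics/s4.png

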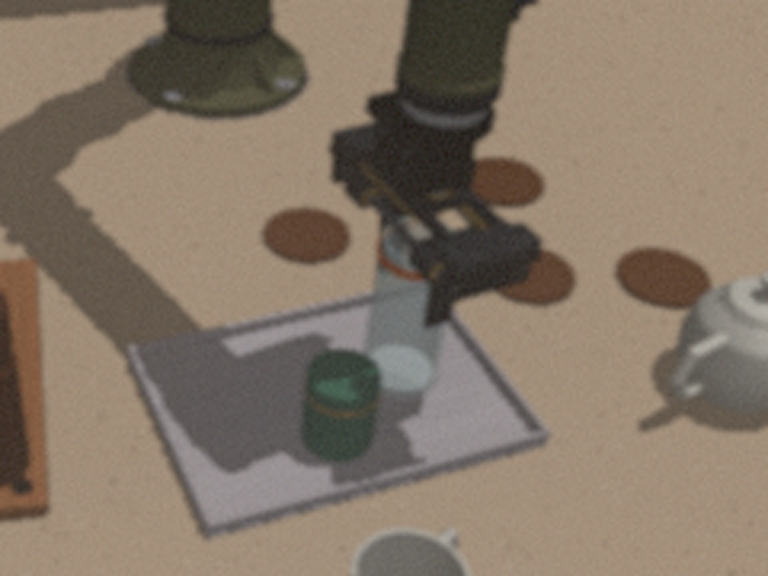

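Request:
servo_tool(
  moves="0 0 -0.03 -0.011 0 0 1;0 0 -0.04 0 0 0 1;-0.01 -0.008 -0.04 0 0 0 1;-0.022 -0.018 -0.025 0 0 0 1;-0.03 -0.025 -0.01 0 0 0 1;-0.03 -0.025 0 0 0 0 1;-0.03 -0.025 0 0 0 0 1;-0.03 -0.025 0 0 0 0 1;-0.03 -0.025 0 0 0 0 1;-0.03 -0.025 0 0 0 0 1;-0.03 -0.025 0 0 0 0 1;-0.03 -0.025 0 0 0 0 1;-0.02 -0.018 0 0 0 0 1;-0.01 -0.008 0 0 0 0 1;0 0 0 0 0 0 1",
)

```text
time_s: 21.93
tool_pos: [0.4022, -0.3299, 0.264]
tool_rot: [-178.6, -0.8, 102.4]
force: [-0.7, -0.1, -4.3]
grip_width: 0.0633
```

Run:
```python
from h import *
go([.42,-.32,.1194],102)
```

```text
t 21.93 pos [ 0.4022 -0.3299  0.264 ] rot [-178.55   -0.78  102.35]
delta tool (units) [0.0039 0.0232 0.1442] rows 3.5
turn units [-0.051 -0.027  0.013]
```

Request:
servo_tool(
  moves="0.002 0.008 0 -0.051 -0.027 0.013 1;0 0.008 0.015 0 0 0 1;0 0 0.03 0 0 0 1;0 0 0.035 0 0 0 1;0 0 0.015 0 0 0 1;0 0 0 0 0 0 1",
)

```text
time_s: 22.43
tool_pos: [0.4181, -0.32, 0.1613]
tool_rot: [180.0, -0.3, 102.0]
force: [-0.2, 0.4, -5.0]
grip_width: 0.0638
```

Run:
```python
from h import *
go([.418,-.322,.1194],102)
```

```text
t 22.43 pos [ 0.4181 -0.32    0.1613] rot [179.98  -0.28 101.97]
delta tool (units) [-0.0021 -0.0006  0.0419] rows 1.0
turn units [ 0.001 -0.01  -0.001]
```

Request:
servo_tool(
  moves="-0.002 0 0.01 0 -0.01 0 1;0 0 0.015 0 0 0 1;0 0 0.008 0 0 0 1;0 0 0.003 0 0 0 1;0 0 0 0 0 0 1",
)

```text
time_s: 22.85
tool_pos: [0.4209, -0.319, 0.1237]
tool_rot: [179.9, -0.0, 102.2]
force: [-1.3, 0.6, -4.5]
grip_width: 0.0638
```

Request:
servo_tool(
  moves="0 0 0.002 0 0 0 1;0 0 0.002 0 0 0 1;0 0 0.001 0 0 0 1;0 0 0 0 0 0 1",
)

```text
time_s: 23.18
tool_pos: [0.4227, -0.3202, 0.1212]
tool_rot: [179.8, 0.2, 102.2]
force: [-0.2, 0.6, -3.9]
grip_width: 0.0633
```

Request:
servo_tool(
  moves="0 0 0.002 0 0 0 1;0 0 0.002 0 0 0 1;0 0 0 0 0 0 1",
)

```text
time_s: 23.43
tool_pos: [0.4236, -0.3215, 0.1197]
tool_rot: [179.7, 0.4, 102.2]
force: [0.2, 0.1, -4.6]
grip_width: 0.0633
```

Request:
servo_tool(
  moves="0 0 0.001 0 -0.005 0 1;0 0 0.001 0 0 0 1;0 0 0 0 0 0 1",
)

```text
time_s: 23.68
tool_pos: [0.4239, -0.3225, 0.1193]
tool_rot: [179.7, 0.7, 102.2]
force: [-0.0, -0.1, -2.7]
grip_width: 0.0638
```

Request:
servo_tool(
  moves="0 0 0.001 0 0 0 1;0 0 0 0 0 0 0.1;0 0 0 0 0 0 -0.5;0 0 0 0 0 0 -1;0 0 0 0 0 0 -1;0 0 0 0 0 0 -1;0 0 0 0 0 0 -1",
)

```text
time_s: 24.27
tool_pos: [0.4257, -0.3234, 0.1196]
tool_rot: [179.5, 0.9, 102.2]
force: [0.3, 0.1, -0.0]
grip_width: 0.0832
```

Request:
servo_tool(
  moves="0 0 -0.005 0 0 0 -1;0 0 -0.03 0 0 0 -1;0 0 -0.04 0 0 0 -1;0 0 -0.04 0 0 0 -1;0 0 -0.03 0 0 0 -1;0 0 -0.005 0 0 0 -1;0 0 0 0 0 0 -1",
)

```text
time_s: 24.85
tool_pos: [0.4233, -0.3202, 0.2764]
tool_rot: [179.5, 0.7, 102.2]
force: [1.0, -0.1, -0.3]
grip_width: 0.087
```

Run:
```python
from h import *
go([.638,-.0345,.25],102)
from cell import env
r=env.read_camera("scene");s=r["img"][90:270,60:400,::-1];cv2.imwrite("pics/s5.png",cv2.resize(s,None,fx=2.35,fy=2.35,interpolation=cv2.INTER_CUBIC))
```

```text
t 24.85 pos [ 0.4233 -0.3202  0.2764] rot [179.51   0.72 102.25]
delta tool (units) [0.234  0.2702 0.0258] rows 8.6
turn units [0.017 0.025 0.009]
```

View pics/s5.png

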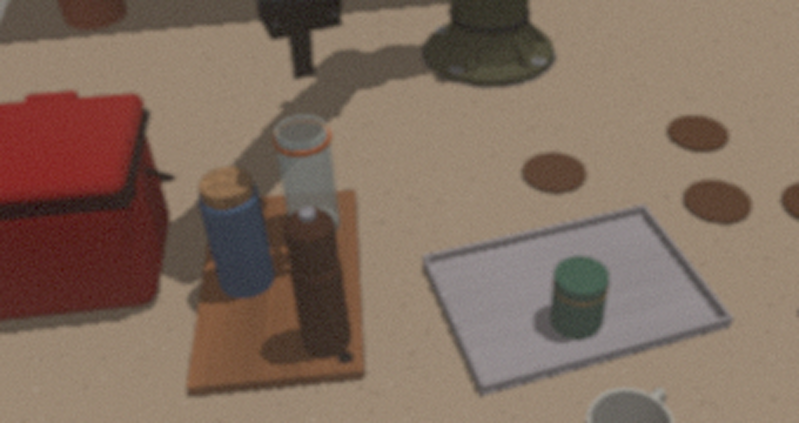

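Request:
servo_tool(
  moves="0.012 0.014 0 0.017 0.025 0 -1;0.022 0.025 0 0 0 0 -1;0.026 0.03 0 0 0 0 -1;0.026 0.03 0 0 0 0 -1;0.026 0.03 0 0 0 0 -1;0.026 0.03 0 0 0 0 -1;0.026 0.03 0 0 0 0 -1;0.026 0.03 0 0 0 0 -1;0.023 0.026 0 0 0 0 -1;0.014 0.018 0 0 0 0 -1;0 0 0 0 0 0 -1",
)

```text
time_s: 25.82
tool_pos: [0.6327, -0.0345, 0.2533]
tool_rot: [-178.6, -0.9, 101.5]
force: [-1.0, 0.5, -0.1]
grip_width: 0.0871
```

Run:
```python
from det import *
go([.638,-.0345,.049],102)
w=wrist("w6");c,st,ce=blob(w,(40,60,20),(95,255,200),(100,60,420,250));E=cv2.fitEllipse(cv2.convexHull(c));print(E,onz(w,*E[0],.079))
```

```text
t 25.82 pos [ 0.6327 -0.0345  0.2533] rot [-178.64   -0.86  101.53]
delta tool (units) [-0.0041  0.01    0.2041] rows 4.9
turn units [-0.047 -0.03  -0.016]
((264.3559265136719, 178.0667724609375), (58.688472747802734, 63.642738342285156), 176.93690490722656) [ 0.6376188 -0.0313861  0.079    ]
```

View pics/w6.png

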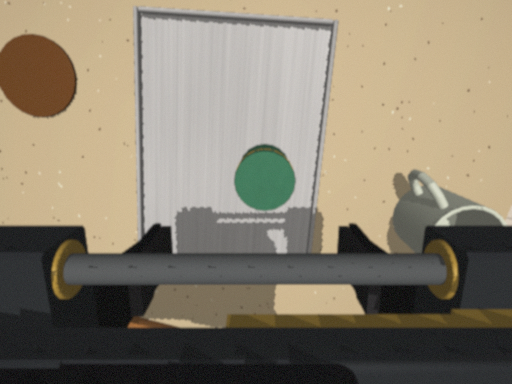

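Request:
servo_tool(
  moves="-0.002 0.006 0.005 -0.047 -0.03 -0.016 -1;0 0 0.025 0 0 0 -1;0 0 0.035 0 0 0 -1;0 0 0.035 0 0 0 -1;0 0 0.015 0 0 0 -1;0 0 0 0 0 0 -1",
)

```text
time_s: 26.37
tool_pos: [0.6323, -0.0449, 0.1276]
tool_rot: [-179.4, 0.2, 101.7]
force: [-1.2, -0.1, 0.0]
grip_width: 0.0872
```

Run:
```python
from det import *
go([.638,-.0335,.049],102)
```

```text
t 26.37 pos [ 0.6323 -0.0449  0.1276] rot [-179.42    0.25  101.7 ]
delta tool (units) [0.0103 0.0087 0.0785] rows 1.9
turn units [-0.02   0.009 -0.01 ]
```

Request:
servo_tool(
  moves="0.01 0.009 0 -0.02 0.009 -0.01 -1;0 0 0 0 0 0 -1;0 0 0.015 0 0 0 -1;0 0 0.02 0 0 0 -1;0 0 0.015 0 0 0 -1;0 0 0 0 0 0 -1",
)

```text
time_s: 26.87
tool_pos: [0.6423, -0.0361, 0.0818]
tool_rot: [179.6, 0.2, 101.7]
force: [-0.7, -1.6, 0.0]
grip_width: 0.0866
```

Run:
```python
from det import *
go([.638,-.0335,.049],102)
```

```text
t 26.87 pos [ 0.6423 -0.0361  0.0818] rot [179.57   0.21 101.74]
delta tool (units) [ 0.0035 -0.0039  0.0327] rows 0.8
turn units [ 0.015  0.007 -0.009]
```

Request:
servo_tool(
  moves="0.003 -0.005 0.005 0.015 0.007 -0.009 -1;0 0 0.012 0 0 0 -1;0 0 0.012 0 0 0 -1;0 0 0.003 0 0 0 -1;0 0 0 0 0 0 -1",
)

```text
time_s: 27.28
tool_pos: [0.6401, -0.034, 0.053]
tool_rot: [179.6, 0.1, 102.0]
force: [0.0, -0.3, -0.4]
grip_width: 0.087
```

Run:
```python
from det import *
go([.638,-.0335,.049],102)
```

```text
t 27.28 pos [ 0.6401 -0.034   0.053 ] rot [1.7956e+02 1.5000e-01 1.0201e+02]
delta tool (units) [ 0.001 -0.002  0.004] rows 0.1
turn units [0.015 0.005 0.   ]
```

Request:
servo_tool(
  moves="0 -0.002 0.003 0.015 0.005 0 -1;0 0 0 0 0 0 -1;0 0 0 0 0 0 0.1;0 0 0 0 0 0 0.2;0 0 0 0 0 0 0.3;0 0 0 0 0 0 0.5;0 0 0 0 0 0 0.5;0 0 0 0 0 0 1;0 0 0 0 0 0 1",
  squeeze=22,
)

```text
time_s: 28.03
tool_pos: [0.639, -0.0345, 0.0509]
tool_rot: [179.9, 0.0, 102.0]
force: [0.3, -0.1, 0.1]
grip_width: 0.0615
```

Request:
servo_tool(
  moves="0 0 -0.01 0 0 0 1;0 0 -0.02 0 0 0 1;0 0 -0.035 0 0 0 1;0 0 -0.04 0 0 0 1;0 0 -0.04 0 0 0 1;0 0 -0.03 0 0 0 1;0 0 -0.015 0 0 0 1;0 0 0 0 0 0 1",
)

```text
time_s: 28.7
tool_pos: [0.6349, -0.0339, 0.2486]
tool_rot: [-179.5, -0.2, 102.1]
force: [0.4, 0.3, -1.2]
grip_width: 0.0613
```

Run:
```python
from det import *
go([.494,.35,.25],180)
from cell import env
t=env.read_camera("top")
c,st,ce=blob(t,(0,90,40),(20,255,130),(117,165,157,205));e=cv2.fitEllipse(c);print(e,onz(t,*e[0],.006))
cv2.imwrite("pics/t1.png",t["img"][:,:,::-1])
```

```text
t 28.70 pos [ 0.6349 -0.0339  0.2486] rot [-179.52   -0.2   102.12]
delta tool (units) [ 0.405  -0.0572  0.0005] rows 9.8
turn units [-0.01  -0.017 -2.719]
((137.42356872558594, 185.30276489257812), (24.65121841430664, 25.614919662475586), 66.96392822265625) [0.49333464 0.34781653 0.006     ]
```

Request:
servo_tool(
  moves="0.015 -0.004 0 -0.01 -0.017 0 1;0.03 -0.008 0 0 0 0 1;0.036 -0.01 0 0 0 0 1;0.036 -0.01 0 0 0 0 1;0.036 -0.01 0 0 0 0 1;0.036 -0.01 0 0 0 0 1;0.036 -0.01 0 0 0 0 1;0.03 -0.01 0 0 0 0 1;0.015 -0.006 0 0 0 0 1;0 0 0 0 0 0 1;0 0 0 0 0 0 1",
)

```text
time_s: 29.67
tool_pos: [0.4858, 0.2173, 0.2253]
tool_rot: [-178.0, 0.4, 101.9]
force: [0.9, -0.8, -1.7]
grip_width: 0.0613
```

Run:
```python
from det import *
w=wrist("w7");go([.494,.35,.25],180)
```

```text
t 29.72 pos [0.4856 0.2173 0.2253] rot [-177.99    0.33  101.83]
delta tool (units) [ 0.128   0.0345 -0.0267] rows 3.2
turn units [-0.067 -0.038 -2.728]
```

View pics/w7.png

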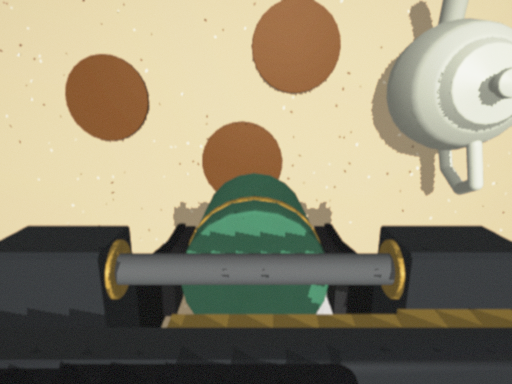

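Run:
```python
from det import *
w=load("w7.npz")
for b in ((240,0,355,105),(55,45,160,150)):
    c,st,ce=blob(w,(0,90,60),(14,255,200),b);e=cv2.fitEllipse(c);print(np.round(e[0],1),np.round(e[1],1),onz(w,*e[0],.006).round(4))
    Q=np.array([onz(w,*p[0],.006)[:2] for p in c]);print(cv2.minEnclosingCircle(Q.astype(np.float32)))
```

```text
[295.7  45.1] [85.7 93.4] [0.493  0.3501 0.006 ]
((0.492615282535553, 0.3490704298019409), 0.04543355479836464)
[106.5  96.9] [77. 88.] [0.3042 0.2581 0.006 ]
((0.30433380603790283, 0.2567850947380066), 0.045408766716718674)
```

Request:
servo_tool(
  moves="0 0 -0.005 -0.067 -0.038 -0.12 1;0 0 -0.005 0 0 -0.24 1;0 0 -0.005 0 0 -0.24 1;0 0 -0.005 0 0 -0.24 1;0 0 -0.005 0 0 -0.24 1;0 0 0 0 0 -0.24 1;0 0 0 0 0 -0.24 1;0 0 0 0 0 -0.24 1;0 0 0 0 0 -0.24 1;0 0 0 0 0 -0.24 1;0 0 0 0 0 -0.24 1;0 0 0 0 0 -0.15 1;0 0 0 0 0 -0.08 1;0 0 0 0 0 0 1",
)

```text
time_s: 30.88
tool_pos: [0.497, 0.1862, 0.2396]
tool_rot: [-178.1, -0.7, -177.9]
force: [-0.9, -0.3, -2.5]
grip_width: 0.0613
```

Run:
```python
from det import *
go([.493,.349,.22],180)
```

```text
t 30.88 pos [0.497  0.1862 0.2396] rot [-178.13   -0.71 -177.92]
delta tool (units) [-0.0021  0.1634  0.0142] rows 3.9
turn units [-0.066 -0.024  0.073]
```

Request:
servo_tool(
  moves="0 0.015 0 -0.066 -0.024 0.073 1;0 0.03 0 0 0 0 1;0 0.035 0 0 0 0 1;0 0.035 0 0 0 0 1;0 0.025 0 0 0 0 1;0 0.012 0 0 0 0 1;0 0 0 0 0 0 1;0 0 0 0 0 0 1",
)

```text
time_s: 31.55
tool_pos: [0.5084, 0.326, 0.231]
tool_rot: [-179.6, -0.4, 177.5]
force: [-0.6, -0.1, -2.1]
grip_width: 0.0613
```

Run:
```python
from det import *
go([.493,.349,.053],180)
```

```text
t 31.55 pos [0.5084 0.326  0.231 ] rot [-179.59   -0.38  177.47]
delta tool (units) [0.0152 0.0236 0.1779] rows 4.3
turn units [-0.014 -0.014 -0.088]
```

Request:
servo_tool(
  moves="0.015 0.023 0.01 -0.014 -0.014 -0.08 1;0 0 0.02 0 0 0 1;0 0 0.03 0 0 0 1;0 0 0.03 0 0 0 1;0 0 0.015 0 0 0 1;0 0 0 0 0 0 1",
)

```text
time_s: 32.05
tool_pos: [0.5019, 0.3372, 0.1215]
tool_rot: [-179.6, 0.3, 178.6]
force: [-0.3, -0.9, -2.1]
grip_width: 0.0616
```

Run:
```python
from det import *
go([.493,.349,.053],180)
```

```text
t 32.05 pos [0.5019 0.3372 0.1215] rot [-179.63    0.29  178.63]
delta tool (units) [0.0096 0.012  0.0684] rows 1.7
turn units [-0.013  0.01  -0.048]
```

Request:
servo_tool(
  moves="0.009 0.012 0 -0.013 0.01 -0.048 1;0 0 0 0 0 0 1;0 0 0.015 0 0 0 1;0 0 0.015 0 0 0 1;0 0 0.01 0 0 0 1;0 0 0 0 0 0 1",
)

```text
time_s: 32.55
tool_pos: [0.497, 0.3467, 0.0813]
tool_rot: [180.0, 0.3, 179.6]
force: [-0.0, 0.4, -2.1]
grip_width: 0.0616
```

Run:
```python
from det import *
go([.493,.349,.053],180)
```

```text
t 32.55 pos [0.497  0.3467 0.0813] rot [179.98   0.3  179.64]
delta tool (units) [0.0042 0.0023 0.0283] rows 0.7
turn units [ 0.001  0.01  -0.012]
```

Request:
servo_tool(
  moves="0.004 0.003 0.005 0 0.01 -0.012 1;0 0 0.008 0 0 0 1;0 0 0.007 0 0 0 1;0 0 0 0 0 0 1",
)

```text
time_s: 32.88
tool_pos: [0.4926, 0.3503, 0.0589]
tool_rot: [180.0, -0.0, -180.0]
force: [0.1, -0.3, -2.2]
grip_width: 0.0614
```

Run:
```python
from det import *
go([.493,.349,.053],180)
wrist("w8")
from cell import env
r=env.read_camera("scene");s=r["img"][120:260,300:490,::-1];cv2.imwrite("pics/s6.png",cv2.resize(s,None,fx=4,fy=4,interpolation=cv2.INTER_CUBIC))
```

```text
t 32.88 pos [0.4926 0.3503 0.0589] rot [ 1.7998e+02 -4.0000e-02 -1.7996e+02]
delta tool (units) [-0.0004 -0.0013  0.0059] rows 0.1
turn units [ 0.001 -0.002  0.001]
```

View pics/s6.png

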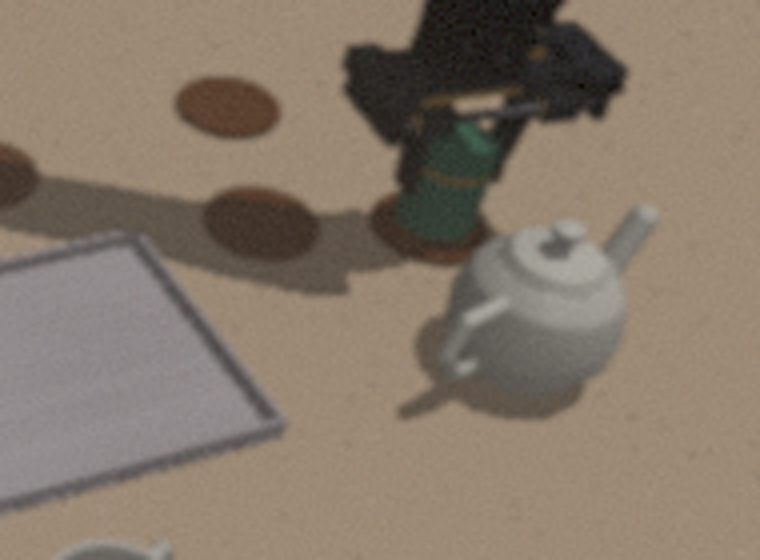

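View pics/w8.png

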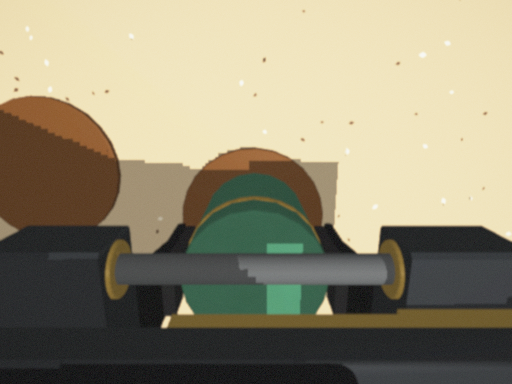

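Request:
servo_tool(
  moves="0 -0.001 0.003 0 0 0 1;0 0 0.002 0 0 0 1;0 0 0.002 0 0 0 1;0 0 0.001 0 0 0 1;0 0 0 0 0 0 1",
)

```text
time_s: 33.4
tool_pos: [0.4945, 0.3502, 0.053]
tool_rot: [179.8, 0.2, 180.0]
force: [-0.0, -1.0, -1.6]
grip_width: 0.0616
```

Request:
servo_tool(
  moves="0 0 0.001 0 0 0 1;0 0 0 0 0 0 1",
)

```text
time_s: 33.57
tool_pos: [0.4948, 0.3505, 0.0532]
tool_rot: [179.9, 0.2, 180.0]
force: [-1.1, 1.3, -1.8]
grip_width: 0.0614
```

Request:
servo_tool(
  moves="0 0 0 0 0 0 0.2;0 0 0 0 0 0 -0.5;0 0 0 0 0 0 -1;0 0 0 0 0 0 -1;0 0 0 0 0 0 -1;0 0 0 0 0 0 -1",
)

```text
time_s: 34.07
tool_pos: [0.4958, 0.3514, 0.0543]
tool_rot: [179.7, 0.4, 180.0]
force: [0.9, -0.1, -0.7]
grip_width: 0.083
```

Request:
servo_tool(
  moves="0 0 -0.005 0 0 0 -1;0 0 -0.03 0 0 0 -1;0 0 -0.04 0 0 0 -1;0 0 -0.04 0 0 0 -1;0 0 -0.03 0 0 0 -1;0 0 -0.02 0 0 0 -1;0 0 -0.02 0 0 0 -1;0 0 0 0 0 0 -1",
)

```text
time_s: 34.73
tool_pos: [0.4927, 0.3505, 0.2485]
tool_rot: [179.8, 0.2, -179.9]
force: [-0.3, 1.7, 0.1]
grip_width: 0.0871
```

Run:
```python
from det import *
go([.42,-.32,.27],102)
w=wrist("w9")
c,st,ce=blob(w,(40,60,20),(95,255,200),(100,60,420,250));E=cv2.fitEllipse(cv2.convexHull(c));print(E,onz(w,*E[0],.081))
```

```text
t 34.73 pos [0.4927 0.3505 0.2485] rot [ 1.7980e+02  1.7000e-01 -1.7988e+02]
delta tool (units) [ 0.0741 -0.6703 -0.0241] rows 16.2
turn units [0.01  0.    2.727]
((253.75340270996094, 175.8136749267578), (61.810707092285156, 66.00012969970703), 0.285386323928833) [0.48988872 0.35066838 0.081     ]
```

View pics/w9.png

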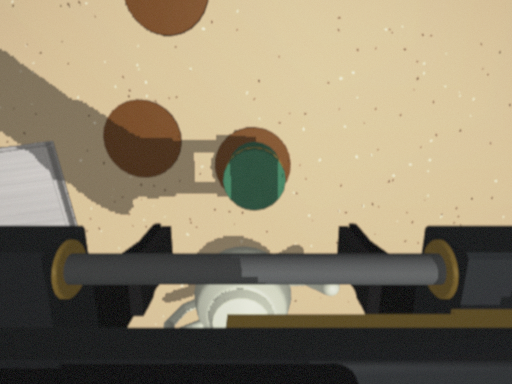

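Run:
```python
from det import *
w=load("w9.npz");h=cv2.cvtColor(w["img"],cv2.COLOR_RGB2HSV)
m=cv2.inRange(h,(0,100,40),(16,255,220));k=np.zeros_like(m);k[110:200,205:305]=m[110:200,205:305]
cs,_=cv2.findContours(k,cv2.RETR_EXTERNAL,cv2.CHAIN_APPROX_NONE);c=max(cs,key=cv2.contourArea)[:,0]
p=cv2.convexHull(c)[:,0]
Q=np.array([onz(w,*x,.006)[:2] for x in c]);print(cv2.minEnclosingCircle(Q.astype(np.float32)))
Q=np.array([onz(w,*x,.006)[:2] for x in c if x[1]<150]) 
A=np.c_[2*Q,np.ones(len(Q))];s=np.linalg.lstsq(A,(Q**2).sum(1),rcond=None)[0];print(s[:2],np.sqrt(s[2]+s[:2]@s[:2]))
# tin band / lid
g=cv2.inRange(h,(40,60,20),(95,255,200));v,u=np.nonzero(g[120:225,200:310]);print("tin u range",u.min()+200,u.max()+200,v.min()+120,v.max()+120)
```

```text
((0.49294817447662354, 0.3488733172416687), 0.04537145420908928)
[0.47444728 0.34899524] 0.027032031962312155
tin u range 223 285 142 208
```

Request:
servo_tool(
  moves="0 0 -0.01 0 0 0.12 -1;0 0 -0.01 0 0 0.24 -1;0 0 -0.005 0 0 0.24 -1;0 0 0 0 0 0.24 -1;0 0 0 0 0 0.24 -1;0 0 0 0 0 0.24 -1;0 0 0 0 0 0.24 -1;0 0 0 0 0 0.24 -1;0 0 0 0 0 0.24 -1;0 0 0 0 0 0.24 -1;0 0 0 0 0 0.24 -1;0 0 0 0 0 0.15 -1;0 0 0 0 0 0.08 -1;0 0 0 0 0 0 -1",
)

```text
time_s: 35.95
tool_pos: [0.4861, 0.3443, 0.2571]
tool_rot: [-178.9, 0.5, 97.9]
force: [-0.6, -0.0, 0.5]
grip_width: 0.087
```

Run:
```python
from det import *
go([.425,-.322,.29],102)
```

```text
t 35.95 pos [0.4861 0.3443 0.2571] rot [-178.85    0.51   97.92]
delta tool (units) [-0.6518 -0.1529 -0.024 ] rows 16.1
turn units [-0.041  0.016 -0.142]
```

Request:
servo_tool(
  moves="-0.012 -0.003 -0.005 -0.041 0.016 -0.142 -1;-0.025 -0.006 -0.005 0 0 0 -1;-0.038 -0.009 -0.003 0 0 0 -1;-0.038 -0.009 -0.003 0 0 0 -1;-0.038 -0.009 -0.003 0 0 0 -1;-0.038 -0.009 -0.003 0 0 0 -1;-0.038 -0.009 -0.003 0 0 0 -1;-0.038 -0.009 -0.003 0 0 0 -1;-0.038 -0.009 -0.003 0 0 0 -1;-0.038 -0.009 -0.003 0 0 0 -1;-0.038 -0.009 -0.003 0 0 0 -1;-0.038 -0.009 -0.003 0 0 0 -1;-0.038 -0.009 -0.003 0 0 0 -1;-0.038 -0.009 -0.003 0 0 0 -1;-0.038 -0.009 -0.003 0 0 0 -1;-0.038 -0.009 -0.003 0 0 0 -1;-0.038 -0.009 -0.003 0 0 0 -1;-0.025 -0.006 0 0 0 0 -1;-0.012 -0.003 0 0 0 0 -1;0 0 0 0 0 0 -1",
)

```text
time_s: 37.62
tool_pos: [0.4715, -0.3472, 0.2942]
tool_rot: [-178.5, -0.5, 104.3]
force: [-0.3, -0.5, -0.2]
grip_width: 0.0869
```

Run:
```python
from det import *
go([.4245,-.323,.1194],102)
w=wrist("w10")
```

```text
t 37.62 pos [ 0.4715 -0.3472  0.2942] rot [-178.54   -0.48  104.3 ]
delta tool (units) [ 0.0336 -0.0351  0.176 ] rows 4.4
turn units [-0.051 -0.016  0.08 ]
```

View pics/w10.png

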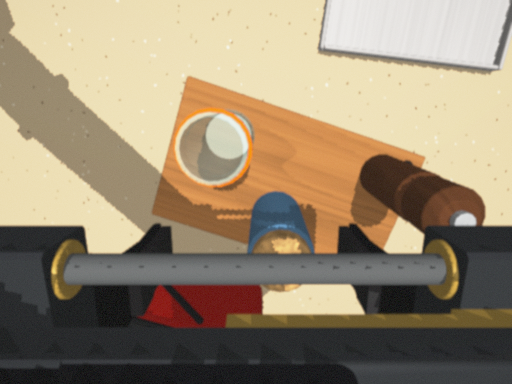

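```bash
cat >> det.py <<'E'
def ring(w,z,box):
    h=cv2.cvtColor(w["img"],cv2.COLOR_RGB2HSV);m=cv2.inRange(h,(3,170,150),(14,255,255))
    k=np.zeros_like(m);a,b,c,d=box;k[b:d,a:c]=m[b:d,a:c];v,u=np.nonzero(k)
    Q=np.array([onz(w,x,y,z)[:2] for x,y in zip(u,v)]);A=np.c_[2*Q,np.ones(len(Q))];s=np.linalg.lstsq(A,(Q**2).sum(1),rcond=None)[0]
    return s[:2].round(4),np.sqrt(s[2]+s[:2]@s[:2]).round(4),len(u)
E
python3 - <<'E'
from det import *
w=load("w10.npz");print(ring(w,.152,(165,95,260,195)))
E
```

```text
(array([ 0.4225, -0.3241]), np.float64(0.0351), 239)
```

Request:
servo_tool(
  moves="0.015 -0.015 0 -0.051 -0.016 0.08 -1;0.015 -0.015 0 0 0 0 -1;0 0 0 0 0 0 -1;0 0 0 0 0 0 -1",
)

```text
time_s: 38.0
tool_pos: [0.4371, -0.3125, 0.2914]
tool_rot: [-180.0, -0.5, 102.7]
force: [0.1, 0.4, 0.2]
grip_width: 0.0871
```

Run:
```python
from det import *
go([.4245,-.323,.1194],102)
```

```text
t 38.00 pos [ 0.4371 -0.3125  0.2914] rot [-179.98   -0.52  102.72]
delta tool (units) [-0.009  -0.0145  0.1719] rows 4.1
turn units [-0.001 -0.018  0.025]
```

Request:
servo_tool(
  moves="-0.009 -0.015 0 0 -0.018 0.025 -1;0 0 0 0 0 0 -1;0 0 0.025 0 0 0 -1;0 0 0.035 0 0 0 -1;0 0 0.025 0 0 0 -1;0 0 0 0 0 0 -1",
)

```text
time_s: 38.5
tool_pos: [0.4293, -0.3212, 0.2073]
tool_rot: [179.6, 0.4, 102.6]
force: [-0.6, 1.0, -0.5]
grip_width: 0.087
```

Run:
```python
from det import *
go([.4238,-.3235,.1194],102)
```

```text
t 38.50 pos [ 0.4293 -0.3212  0.2073] rot [179.63   0.37 102.56]
delta tool (units) [-0.0004 -0.0064  0.0879] rows 2.1
turn units [0.013 0.013 0.02 ]
```

Request:
servo_tool(
  moves="0 -0.007 0 0.013 0.013 0.02 -1;0 0 0 0 0 0 -1;0 0 0.02 0 0 0 -1;0 0 0.02 0 0 0 -1;0 0 0.01 0 0 0 -1;0 0 0 0 0 0 -1",
)

```text
time_s: 39.0
tool_pos: [0.4267, -0.3254, 0.1643]
tool_rot: [179.6, 0.4, 102.0]
force: [0.3, 0.2, 0.4]
grip_width: 0.0871
```

Run:
```python
from det import *
go([.4238,-.3235,.1194],102)
```

```text
t 39.00 pos [ 0.4267 -0.3254  0.1643] rot [179.6    0.42 101.97]
delta tool (units) [ 0.0028 -0.0027  0.0449] rows 1.1
turn units [ 0.014  0.015 -0.001]
```

Request:
servo_tool(
  moves="0.003 -0.004 0.005 0.014 0.015 0 -1;0 0 0.015 0 0 0 -1;0 0 0.015 0 0 0 -1;0 0 0.008 0 0 0 -1;0 0 0 0 0 0 -1",
)

```text
time_s: 39.42
tool_pos: [0.4251, -0.3259, 0.1268]
tool_rot: [179.7, 0.4, 101.9]
force: [-0.8, 0.1, -0.8]
grip_width: 0.0873
```

Run:
```python
from det import *
go([.4238,-.3235,.1194],102)
```

```text
t 39.42 pos [ 0.4251 -0.3259  0.1268] rot [179.69   0.38 101.93]
delta tool (units) [ 0.0027 -0.0008  0.0073] rows 0.2
turn units [ 0.011  0.013 -0.002]
```

Request:
servo_tool(
  moves="0.002 -0.001 0.007 0.011 0.013 0 -1;0 0 0 0 0 0 -1;0 0 0 0 0 0 0.1;0 0 0 0 0 0 0.2;0 0 0 0 0 0 0.2;0 0 0 0 0 0 0.5;0 0 0 0 0 0 0.5;0 0 0 0 0 0 1;0 0 0 0 0 0 1",
  squeeze=28,
)

```text
time_s: 40.17
tool_pos: [0.4251, -0.3255, 0.1232]
tool_rot: [179.9, 0.2, 101.9]
force: [-0.1, -0.4, -1.8]
grip_width: 0.0635
```

Request:
servo_tool(
  moves="0 0 -0.01 0 0 0 1;0 0 -0.02 0 0 0 1;0 0 -0.035 0 0 0 1;0 0 -0.04 0 0 0 1;0 0 -0.035 0 0 0 1;0.008 0.006 -0.02 0 0 0 1;0.018 0.015 -0.01 0 0 0 1;0.028 0.023 0 0 0 0 1;0.03 0.025 0 0 0 0 1;0.03 0.025 0 0 0 0 1;0.03 0.025 0 0 0 0 1;0.03 0.025 0 0 0 0 1;0.03 0.025 0 0 0 0 1;0.03 0.025 0 0 0 0 1;0.03 0.025 0 0 0 0 1;0.028 0.022 0 0 0 0 1;0.018 0.015 0 0 0 0 1;0.008 0.006 0 0 0 0 1;0 0 0 0 0 0 1",
)

```text
time_s: 41.75
tool_pos: [0.6145, 0.0552, 0.2977]
tool_rot: [-179.1, -0.6, 101.3]
force: [-0.6, 0.0, -4.6]
grip_width: 0.0634
```

Run:
```python
from det import *
go([.606,.0288,.109],102)
```

```text
t 41.75 pos [0.6145 0.0552 0.2977] rot [-179.11   -0.58  101.27]
delta tool (units) [-0.0262 -0.0106  0.1887] rows 4.6
turn units [-0.031 -0.021 -0.025]
```

Request:
servo_tool(
  moves="-0.013 -0.006 0.005 -0.031 -0.021 -0.025 1;-0.013 -0.006 0.01 0 0 0 1;0 0 0.03 0 0 0 1;0 0 0.035 0 0 0 1;0 0 0.03 0 0 0 1;0 0 0.015 0 0 0 1;0 0 0 0 0 0 1",
)

```text
time_s: 42.33
tool_pos: [0.6036, 0.0118, 0.1698]
tool_rot: [-179.7, 0.6, 101.4]
force: [-0.4, -1.3, -4.6]
grip_width: 0.0634
```

Run:
```python
from det import *
go([.606,.0288,.109],102)
```

```text
t 42.33 pos [0.6036 0.0118 0.1698] rot [-179.74    0.6   101.4 ]
delta tool (units) [0.0168 0.006  0.0606] rows 1.5
turn units [-0.009  0.021 -0.021]
```

Request:
servo_tool(
  moves="0.016 0.005 0 -0.009 0.021 -0.021 1;0 0 0 0 0 0 1;0 0 0.01 0 0 0 1;0 0 0.015 0 0 0 1;0 0 0.01 0 0 0 1;0 0 0 0 0 0 1",
)

```text
time_s: 42.83
tool_pos: [0.6063, 0.0214, 0.1378]
tool_rot: [179.8, 0.3, 101.5]
force: [-0.7, 0.4, -4.8]
grip_width: 0.063
```

Run:
```python
from det import *
go([.606,.0288,.109],102)
```

```text
t 42.83 pos [0.6063 0.0214 0.1378] rot [179.8    0.31 101.53]
delta tool (units) [0.0074 0.001  0.0288] rows 0.7
turn units [ 0.007  0.011 -0.017]
```

Request:
servo_tool(
  moves="0.007 0.001 0 0.007 0.011 -0.017 1;0 0 0 0 0 0 1;0 0 0.01 0 0 0 1;0 0 0.007 0 0 0 1;0 0 0 0 0 0 1",
)

```text
time_s: 43.25
tool_pos: [0.6075, 0.029, 0.122]
tool_rot: [179.8, 0.0, 102.0]
force: [-0.7, -0.2, -4.7]
grip_width: 0.0629
```

Run:
```python
from det import *
go([.606,.0288,.109],102)
```

```text
t 43.25 pos [0.6075 0.029  0.122 ] rot [1.7980e+02 2.0000e-02 1.0204e+02]
delta tool (units) [ 0.0001 -0.0016  0.013 ] rows 0.3
turn units [0.007 0.001 0.002]
```

Request:
servo_tool(
  moves="0 -0.002 0.006 0.007 0 0 1;0 -0.001 0.004 0 0 0 1;0 0 0.002 0 0 0 1;0 0 0.001 0 0 0 1;0 0 0 0 0 0 1",
)

```text
time_s: 43.67
tool_pos: [0.6048, 0.0291, 0.1097]
tool_rot: [180.0, 0.0, 102.1]
force: [0.4, -0.5, -3.9]
grip_width: 0.0631
```

Run:
```python
from det import *
go([.606,.0288,.109],102)
```

```text
t 43.67 pos [0.6048 0.0291 0.1097] rot [1.7997e+02 2.0000e-02 1.0207e+02]
delta tool (units) [-0.0006  0.0011  0.0007] rows 0.0
turn units [0.001 0.001 0.002]
```

Request:
servo_tool(
  moves="0 0.001 0.002 0 0 0 1;0 0 0.001 0 0 0 1;0 0 0 0 0 0 1",
)

```text
time_s: 43.92
tool_pos: [0.6057, 0.0297, 0.1095]
tool_rot: [180.0, 0.1, 102.1]
force: [0.5, -0.1, -5.4]
grip_width: 0.0633
```

Request:
servo_tool(
  moves="0 0 0.002 0 0 0 1;0 0 0 0 0 0 1",
)

```text
time_s: 44.08
tool_pos: [0.6063, 0.0303, 0.1096]
tool_rot: [179.9, 0.1, 102.1]
force: [0.4, -0.5, -4.6]
grip_width: 0.0635
```

Contact. Release and rise.

Request:
servo_tool(
  moves="0 0 0 0 0 0 0.1;0 0 0 0 0 0 -0.5;0 0 0 0 0 0 -1;0 0 0 0 0 0 -1;0 0 0 0 0 0 -1;0 0 0 0 0 0 -1;0 0 -0.01 0 0 0 -1;0 0 -0.03 0 0 0 -1;0 0 -0.04 0 0 0 -1;0 0 -0.04 0 0 0 -1;0 0 -0.03 0 0 0 -1;0 0 -0.01 0 0 0 -1;0 0 0 0 0 0 -1",
)

```text
time_s: 45.17
tool_pos: [0.6065, 0.0301, 0.2789]
tool_rot: [179.7, 0.0, 102.1]
force: [-0.0, -0.1, -0.2]
grip_width: 0.0872
```

Run:
```python
from det import *
go([.509,-.408,.29],102)
w=wrist("w11");print(ring(w,.138,(150,130,360,240)))
```

```text
t 45.17 pos [0.6065 0.0301 0.2789] rot [1.7968e+02 4.0000e-02 1.0207e+02]
delta tool (units) [-0.408  -0.1868 -0.0118] rows 10.8
turn units [0.011 0.001 0.003]
(array([0.6056, 0.032 ]), np.float64(0.0334), 317)
```

View pics/w11.png

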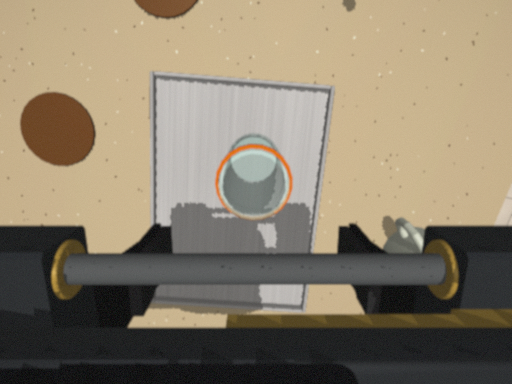

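Request:
servo_tool(
  moves="-0.015 -0.007 0 0.011 0 0 -1;-0.03 -0.014 0 0 0 0 -1;-0.037 -0.017 0 0 0 0 -1;-0.037 -0.017 0 0 0 0 -1;-0.037 -0.017 0 0 0 0 -1;-0.037 -0.017 0 0 0 0 -1;-0.037 -0.017 0 0 0 0 -1;-0.037 -0.017 0 0 0 0 -1;-0.037 -0.017 0 0 0 0 -1;-0.037 -0.017 0 0 0 0 -1;-0.03 -0.014 0 0 0 0 -1;-0.02 -0.01 0 0 0 0 -1;0 0 0 0 0 0 -1;0 0 0 0 0 0 -1",
)

```text
time_s: 46.38
tool_pos: [0.4966, -0.3994, 0.2425]
tool_rot: [-177.9, -1.6, 102.5]
force: [0.6, 0.5, 0.1]
grip_width: 0.0866
```

Run:
```python
from det import *
go([.509,-.408,.120],102)
```

```text
t 46.38 pos [ 0.4966 -0.3994  0.2425] rot [-177.92   -1.64  102.54]
delta tool (units) [-0.0146  0.0147  0.1216] rows 3.0
turn units [-0.073 -0.057  0.02 ]
```

Request:
servo_tool(
  moves="-0.01 0.012 0 -0.073 -0.057 0.02 -1;0 0 0 0 0 0 -1;0 0 0 0 0 0 -1",
)

```text
time_s: 46.63
tool_pos: [0.509, -0.4037, 0.236]
tool_rot: [-179.7, -0.4, 102.0]
force: [-1.1, 0.1, -0.3]
grip_width: 0.0871
```

Run:
```python
from det import *
go([.509,-.408,.120],102)
w=wrist("w12")
c,st,ce=blob(w,(8,90,90),(25,255,255),(180,150,330,262));E=cv2.fitEllipse(cv2.convexHull(c));print(E)
```

```text
t 46.63 pos [ 0.509  -0.4037  0.236 ] rot [-179.73   -0.42  102.04]
delta tool (units) [-0.005  -0.0003  0.116 ] rows 2.8
turn units [-0.009 -0.015  0.001]
((289.519287109375, 201.59927368164062), (105.52196502685547, 155.61474609375), 69.84693908691406)
```

View pics/w12.png

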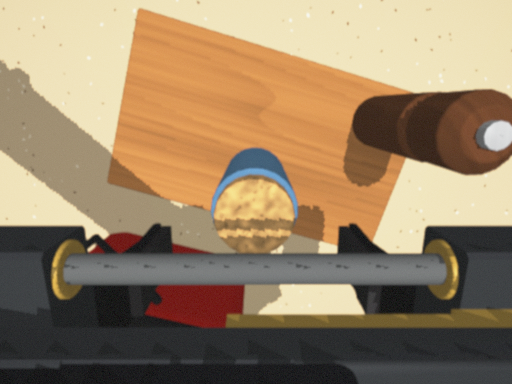

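Request:
servo_tool(
  moves="-0.005 0 0 -0.009 -0.015 0 -1;0 0 0 0 0 0 -1;0 0 0.02 0 0 0 -1;0 0 0.025 0 0 0 -1;0 0 0.015 0 0 0 -1;0 0 0 0 0 0 -1",
)

```text
time_s: 47.18
tool_pos: [0.5132, -0.4045, 0.1768]
tool_rot: [179.9, 0.1, 102.5]
force: [-0.2, 0.8, -0.6]
grip_width: 0.0872
```

Run:
```python
from det import *
w=load("w12.npz");print(onz(w,254,214,.168))
go([.509,-.408,.120],102)
```

```text
[ 0.50856336 -0.40638024  0.168     ]
t 47.18 pos [ 0.5132 -0.4045  0.1768] rot [1.7988e+02 1.4000e-01 1.0253e+02]
delta tool (units) [-0.0024 -0.005   0.0568] rows 1.4
turn units [0.004 0.005 0.018]
```

Request:
servo_tool(
  moves="-0.002 -0.005 0 0.004 0.005 0.018 -1;0 0 0 0 0 0 -1;0 0 0.015 0 0 0 -1;0 0 0.015 0 0 0 -1;0 0 0.01 0 0 0 -1;0 0 0 0 0 0 -1",
)

```text
time_s: 47.68
tool_pos: [0.511, -0.4095, 0.1428]
tool_rot: [179.7, 0.4, 102.0]
force: [0.3, -0.2, -0.9]
grip_width: 0.0873
```

Run:
```python
from det import *
go([.509,-.408,.120],102)
```

```text
t 47.68 pos [ 0.511  -0.4095  0.1428] rot [179.7    0.39 101.99]
delta tool (units) [ 0.002  -0.0018  0.0228] rows 0.6
turn units [ 0.011  0.014 -0.   ]
```

Request:
servo_tool(
  moves="0.002 -0.003 0.004 0.011 0.014 0 -1;0 0 0.01 0 0 0 -1;0 0 0.006 0 0 0 -1;0 0 0 0 0 0 -1;0 0 0 0 0 0 -1",
)

```text
time_s: 48.1
tool_pos: [0.5087, -0.4093, 0.1244]
tool_rot: [179.9, 0.2, 102.0]
force: [-0.2, -0.2, -0.5]
grip_width: 0.0874
```

Run:
```python
from det import *
go([.509,-.408,.120],102)
```

```text
t 48.10 pos [ 0.5087 -0.4093  0.1244] rot [1.7989e+02 1.6000e-01 1.0196e+02]
delta tool (units) [0.0012 0.0006 0.0044] rows 0.1
turn units [ 0.004  0.005 -0.001]
```

Request:
servo_tool(
  moves="0.001 0 0.004 0.004 0.005 0 -1;0 0 0 0 0 0 -1;0 0 0 0 0 0 0.1;0 0 0 0 0 0 0.2;0 0 0 0 0 0 0.2;0 0 0 0 0 0 0.5;0 0 0 0 0 0 0.5;0 0 0 0 0 0 1;0 0 0 0 0 0 1",
  squeeze=30,
)

```text
time_s: 48.85
tool_pos: [0.5092, -0.4084, 0.1211]
tool_rot: [179.9, 0.1, 102.0]
force: [-0.3, 0.2, 0.1]
grip_width: 0.0653
```

Request:
servo_tool(
  moves="0 0 -0.01 0 0 0 1;0 0 -0.02 0 0 0 1;0 0 -0.035 0 0 0 1;0 0 -0.04 0 0 0 1;0 0 -0.04 0 0 0 1;0 0 -0.035 0 0 0 1;0 0 -0.025 0 0 0 1;0 0 -0.01 0 0 0 1;0 0 0 0 0 0 1",
)

```text
time_s: 49.6
tool_pos: [0.5044, -0.4054, 0.3396]
tool_rot: [-179.3, -0.8, 102.0]
force: [-0.3, 0.5, -3.0]
grip_width: 0.0654
```

Run:
```python
from det import *
go([.635,-.11,.33],102)
```

```text
t 49.60 pos [ 0.5044 -0.4054  0.3396] rot [-179.35   -0.83  102.  ]
delta tool (units) [0.2616 0.1893 0.0113] rows 7.7
turn units [-0.023 -0.029  0.   ]
```

Request:
servo_tool(
  moves="0.012 0.009 0 -0.023 -0.029 0 1;0.024 0.017 0 0 0 0 1;0.032 0.023 0 0 0 0 1;0.032 0.023 0 0 0 0 1;0.032 0.023 0 0 0 0 1;0.032 0.023 0 0 0 0 1;0.032 0.023 0 0 0 0 1;0.03 0.022 0 0 0 0 1;0.018 0.013 0 0 0 0 1;0.008 0.006 0 0 0 0 1;0 0 0 0 0 0 1;0 0 0 0 0 0 1",
)

```text
time_s: 50.6
tool_pos: [0.6242, -0.1031, 0.3079]
tool_rot: [-178.0, -1.1, 101.9]
force: [0.3, -1.3, -4.2]
grip_width: 0.0654
```

Run:
```python
from det import *
go([.635,-.11,.107],102)
```

```text
t 50.60 pos [ 0.6242 -0.1031  0.3079] rot [-178.01   -1.1   101.86]
delta tool (units) [-0.0128  0.0161  0.2002] rows 4.8
turn units [-0.069 -0.038 -0.004]
```

Request:
servo_tool(
  moves="-0.006 0.009 0 -0.069 -0.038 0 1;0 0 0.015 0 0 0 1;0 0 0.03 0 0 0 1;0 0 0.035 0 0 0 1;0 0 0.035 0 0 0 1;0 0 0.02 0 0 0 1;0 0 0 0 0 0 1",
)

```text
time_s: 51.18
tool_pos: [0.6282, -0.1295, 0.1654]
tool_rot: [-179.7, 0.7, 100.5]
force: [-0.6, -0.1, -5.1]
grip_width: 0.0656
```

Run:
```python
from det import *
go([.635,-.11,.107],102)
```

```text
t 51.18 pos [ 0.6282 -0.1295  0.1654] rot [-179.74    0.68  100.5 ]
delta tool (units) [0.0186 0.0105 0.0581] rows 1.5
turn units [-0.009  0.024 -0.053]
```

Request:
servo_tool(
  moves="0.018 0.01 0 -0.009 0.024 -0.053 1;0 0 0 0 0 0 1;0.002 0 0.012 0 0 0 1;0.002 0 0.012 0 0 0 1;0 0 0.006 0 0 0 1;0 0 0 0 0 0 1",
)

```text
time_s: 51.68
tool_pos: [0.6321, -0.1165, 0.1348]
tool_rot: [-179.9, 0.3, 101.3]
force: [-0.2, 0.1, -3.7]
grip_width: 0.0658
```

Run:
```python
from det import *
go([.635,-.11,.107],102)
```

```text
t 51.68 pos [ 0.6321 -0.1165  0.1348] rot [-179.92    0.26  101.26]
delta tool (units) [0.006  0.0041 0.0278] rows 0.7
turn units [-0.003  0.009 -0.026]
```

Request:
servo_tool(
  moves="0.006 0.004 0 -0.003 0.009 -0.026 1;0 0 0 0 0 0 1;0 0 0.009 0 0 0 1;0 0 0.007 0 0 0 1;0 0 0 0 0 0 1",
)

```text
time_s: 52.1
tool_pos: [0.6361, -0.1094, 0.1186]
tool_rot: [179.9, 0.0, 102.1]
force: [0.2, 0.0, -4.5]
grip_width: 0.0656
```

Run:
```python
from det import *
go([.635,-.11,.107],102)
```

```text
t 52.10 pos [ 0.6361 -0.1094  0.1186] rot [1.7986e+02 4.0000e-02 1.0208e+02]
delta tool (units) [-0.0003 -0.0012  0.0116] rows 0.3
turn units [0.005 0.001 0.003]
```

Request:
servo_tool(
  moves="0 -0.002 0.005 0.005 0 0 1;0 -0.001 0.004 0 0 0 1;0 0 0.002 0 0 0 1;0 0 0.001 0 0 0 1;0 0 0 0 0 0 1",
)

```text
time_s: 52.52
tool_pos: [0.6332, -0.1102, 0.1074]
tool_rot: [180.0, 0.1, 102.1]
force: [0.7, 0.2, -4.1]
grip_width: 0.0657
```

Request:
servo_tool(
  moves="0 0 0.002 0 0 0 1;0 0 0 0 0 0 1",
)

```text
time_s: 52.68
tool_pos: [0.6339, -0.1104, 0.1074]
tool_rot: [179.9, 0.2, 102.1]
force: [0.6, 0.1, -3.6]
grip_width: 0.0654
```

Request:
servo_tool(
  moves="0 0 0 0 0 0 0.1;0 0 0 0 0 0 -0.5;0 0 0 0 0 0 -1;0 0 0 0 0 0 -1;0 0 0 0 0 0 -1;0 0 0 0 0 0 -1;0 0 -0.01 0 0 0 -1;0 0 -0.03 0 0 0 -1;0 0 -0.04 0 0 0 -1;0 0 -0.04 0 0 0 -1;0 0 -0.035 0 0 0 -1;0 0 -0.015 0 0 0 -1;0 0 0 0 0 0 -1",
)

```text
time_s: 53.77
tool_pos: [0.6335, -0.1097, 0.289]
tool_rot: [179.7, 0.2, 102.1]
force: [-0.3, 0.1, -1.1]
grip_width: 0.0868
```

Run:
```python
from det import *
go([.627,-.322,.28],102)
w=wrist("w13")
```

```text
t 53.77 pos [ 0.6335 -0.1097  0.289 ] rot [179.7    0.18 102.11]
delta tool (units) [-0.2062 -0.0509  0.0094] rows 5.1
turn units [0.011 0.006 0.004]
```

View pics/w13.png

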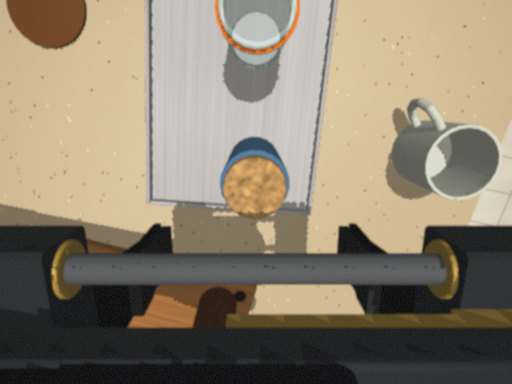

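Canister stands upright at (254,184). Now the mill.

Request:
servo_tool(
  moves="-0.015 -0.004 0 0.011 0.006 0 -1;-0.03 -0.007 0 0 0 0 -1;-0.038 -0.009 0 0 0 0 -1;-0.038 -0.009 0 0 0 0 -1;-0.038 -0.009 0 0 0 0 -1;-0.025 -0.007 0 0 0 0 -1;-0.013 -0.003 0 0 0 0 -1;0 0 0 0 0 0 -1;0 0 0 0 0 0 -1",
)

```text
time_s: 54.57
tool_pos: [0.6202, -0.3245, 0.2694]
tool_rot: [-178.6, -0.8, 102.3]
force: [0.5, 1.3, -0.7]
grip_width: 0.0873
```

Run:
```python
from det import *
w=load("w13.npz")
c,st,ce=blob(w,(8,100,110),(25,255,255),(215,150,295,222));E=cv2.fitEllipse(cv2.convexHull(c));print(E,onz(w,*E[0],.154))
go([.627,-.322,.28],102)
w=wrist("w14")
```

```text
((254.2651824951172, 187.2110137939453), (61.82893753051758, 62.04311752319336), 19.184619903564453) [ 0.63380591 -0.11036978  0.154     ]
t 54.57 pos [ 0.6202 -0.3245  0.2694] rot [-178.61   -0.75  102.33]
delta tool (units) [ 0.0012  0.0069 -0.0108] rows 0.3
turn units [-0.049 -0.026  0.012]
```

View pics/w14.png

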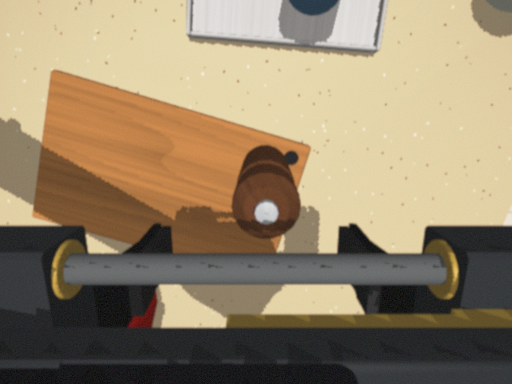

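Request:
servo_tool(
  moves="0.001 0.004 0 -0.049 -0.026 0.012 -1;0 0 0 0 0 0 -1;0 0 0 0 0 0 -1",
)

```text
time_s: 54.87
tool_pos: [0.625, -0.3156, 0.2679]
tool_rot: [-180.0, -0.2, 102.5]
force: [-0.3, -0.0, -0.2]
grip_width: 0.0872
```

Run:
```python
from det import *
w=load("w14.npz");print(onz(w,266,212,.208))
go([.627,-.322,.171],102)
```

```text
[ 0.62568258 -0.32177339  0.208     ]
t 54.87 pos [ 0.625  -0.3156  0.2679] rot [-179.97   -0.24  102.47]
delta tool (units) [-0.0071  0.0006  0.0969] rows 2.3
turn units [-0.001 -0.008  0.016]
```

Request:
servo_tool(
  moves="-0.007 0 0 0 -0.008 0.016 -1;0 0 0 0 0 0 -1;0 0 0.015 0 0 0 -1;0 0 0.02 0 0 0 -1;0 0 0.01 0 0 0 -1;0 0 0 0 0 0 -1",
)

```text
time_s: 55.37
tool_pos: [0.6302, -0.3169, 0.225]
tool_rot: [179.8, 0.1, 102.5]
force: [-0.5, 0.3, -0.0]
grip_width: 0.0869
```

Run:
```python
from det import *
go([.6265,-.322,.171],102)
```

```text
t 55.37 pos [ 0.6302 -0.3169  0.225 ] rot [1.7981e+02 8.0000e-02 1.0252e+02]
delta tool (units) [-0.0041 -0.0049  0.0539] rows 1.3
turn units [0.007 0.003 0.018]
```

Request:
servo_tool(
  moves="-0.004 -0.006 0 0.007 0.003 0.018 -1;0 0 0 0 0 0 -1;0 0 0.015 0 0 0 -1;0 0 0.015 0 0 0 -1;0 0 0.01 0 0 0 -1;0 0 0 0 0 0 -1",
)

```text
time_s: 55.87
tool_pos: [0.6265, -0.3245, 0.1893]
tool_rot: [179.7, 0.3, 101.9]
force: [-0.5, 1.1, -0.8]
grip_width: 0.0873
```

Run:
```python
from det import *
go([.6265,-.322,.171],102)
```

```text
t 55.87 pos [ 0.6265 -0.3245  0.1893] rot [179.74   0.26 101.86]
delta tool (units) [0.0026 0.0004 0.0183] rows 0.4
turn units [ 0.009  0.009 -0.005]
```

Request:
servo_tool(
  moves="0.002 0 0.006 0.009 0.009 -0.005 -1;0 0 0.008 0 0 0 -1;0 0 0 0 0 0 -1;0 0 0 0 0 0 -1",
)

```text
time_s: 56.2
tool_pos: [0.6271, -0.3232, 0.1767]
tool_rot: [179.9, 0.1, 102.0]
force: [-0.5, 0.9, 0.2]
grip_width: 0.0871
```

Run:
```python
from det import *
go([.6265,-.322,.171],102)
```

```text
t 56.20 pos [ 0.6271 -0.3232  0.1767] rot [1.7989e+02 9.0000e-02 1.0199e+02]
delta tool (units) [ 0.0013 -0.0003  0.0057] rows 0.1
turn units [ 0.004  0.003 -0.   ]
```

Request:
servo_tool(
  moves="0.001 0 0.006 0.004 0.003 0 -1;0 0 0 0 0 0 -1;0 0 0 0 0 0 0.1;0 0 0 0 0 0 0.3;0 0 0 0 0 0 0.4;0 0 0 0 0 0 0.5;0 0 0 0 0 0 0.5;0 0 0 0 0 0 1;0 0 0 0 0 0 1;0 0 0 0 0 0 1;0 0 0 0 0 0 1",
  squeeze=25,
)

```text
time_s: 57.12
tool_pos: [0.6274, -0.3224, 0.1719]
tool_rot: [179.9, 0.1, 102.0]
force: [-0.6, 0.2, 0.3]
grip_width: 0.0503
```

Request:
servo_tool(
  moves="0 0 -0.01 0 0 0 1;0 0 -0.02 0 0 0 1;0 0 -0.035 0 0 0 1;0 0 -0.04 0 0 0 1;0 0 -0.04 0 0 0 1;0 0 -0.03 0 0 0 1;0 0 -0.02 0 0 0 1;0 0 -0.01 0 0 0 1;0 0 0 0 0 0 1",
)

```text
time_s: 57.87
tool_pos: [0.6237, -0.3207, 0.3806]
tool_rot: [-179.4, -0.6, 102.0]
force: [-0.0, -0.8, -3.3]
grip_width: 0.0504
```

Run:
```python
from det import *
go([.569,-.0505,.37],102)
```

```text
t 57.87 pos [ 0.6237 -0.3207  0.3806] rot [-179.36   -0.59  102.04]
delta tool (units) [0.2755 0.003  0.0134] rows 6.6
turn units [-0.022 -0.02   0.001]
```

Request:
servo_tool(
  moves="0.015 0 0 -0.022 -0.02 0 1;0.03 0 0 0 0 0 1;0.038 0.001 0 0 0 0 1;0.038 0.001 0 0 0 0 1;0.038 0.001 0 0 0 0 1;0.038 0.001 0 0 0 0 1;0.035 0 0 0 0 0 1;0.022 0 0 0 0 0 1;0.01 0 0 0 0 0 1;0 0 0 0 0 0 1;0 0 0 0 0 0 1",
)

```text
time_s: 58.78
tool_pos: [0.5656, -0.0527, 0.367]
tool_rot: [-179.0, -0.2, 101.8]
force: [0.4, -1.5, -2.5]
grip_width: 0.0508
```

Run:
```python
from det import *
go([.569,-.0505,.158],102)
```

```text
t 58.78 pos [ 0.5656 -0.0527  0.367 ] rot [-179.     -0.22  101.8 ]
delta tool (units) [0.0007 0.0074 0.209 ] rows 5.0
turn units [-0.035 -0.008 -0.007]
```

Level first, then go down in stages, correcting each time.

Request:
servo_tool(
  moves="0 0.004 0 -0.035 -0.008 -0.007 1;0 0 0 0 0 0 1;0 0 0.015 0 0 0 1;0 0 0.015 0 0 0 1;0 0 0 0 0 0 1;0 0 0 0 0 0 1",
)

```text
time_s: 59.28
tool_pos: [0.5717, -0.0649, 0.3346]
tool_rot: [179.9, 0.2, 101.1]
force: [0.5, -0.1, -2.5]
grip_width: 0.0502
```

Run:
```python
from det import *
go([.569,-.0505,.158],102)
```

```text
t 59.28 pos [ 0.5717 -0.0649  0.3346] rot [179.94   0.2  101.05]
delta tool (units) [ 1.530e-02 -1.000e-04  1.766e-01] rows 4.3
turn units [ 0.002  0.007 -0.033]
```

Request:
servo_tool(
  moves="0.015 0 0 0.002 0.007 -0.033 1;0 0 0 0 0 0 1;0 0 0 0 0 0 1;0 0 0.01 0 0 0 1;0 0 0.01 0 0 0 1;0 0 0 0 0 0 1",
)

```text
time_s: 59.78
tool_pos: [0.5701, -0.0503, 0.3159]
tool_rot: [179.8, 0.0, 101.9]
force: [-0.6, 0.1, -4.6]
grip_width: 0.0506
```

Run:
```python
from det import *
go([.569,-.0505,.158],102)
```

```text
t 59.78 pos [ 0.5701 -0.0503  0.3159] rot [1.7977e+02 3.0000e-02 1.0195e+02]
delta tool (units) [ 1.000e-04 -1.800e-03  1.578e-01] rows 3.8
turn units [ 0.008  0.001 -0.002]
```

Request:
servo_tool(
  moves="0 -0.002 0.01 0.008 0 0 1;0 0 0.015 0 0 0 1;0 0 0.015 0 0 0 1;0 0 0.01 0 0 0 1;0 0 0 0 0 0 1",
)

```text
time_s: 60.2
tool_pos: [0.5671, -0.0506, 0.261]
tool_rot: [-179.9, 0.0, 102.0]
force: [-0.8, -0.2, -3.6]
grip_width: 0.0506
```

Run:
```python
from det import *
go([.569,-.0505,.158],102)
```

```text
t 60.20 pos [ 0.5671 -0.0506  0.261 ] rot [-1.7989e+02  2.0000e-02  1.0197e+02]
delta tool (units) [-0.0002  0.0021  0.103 ] rows 2.5
turn units [-0.004  0.001 -0.001]
```

Request:
servo_tool(
  moves="0 0.002 0.012 -0.004 0 0 1;0 0 0.02 0 0 0 1;0 0 0.02 0 0 0 1;0 0 0.01 0 0 0 1;0 0 0 0 0 0 1",
)

```text
time_s: 60.62
tool_pos: [0.5697, -0.0507, 0.198]
tool_rot: [179.9, 0.1, 101.9]
force: [-0.7, 0.8, -3.2]
grip_width: 0.0503
```

Run:
```python
from det import *
go([.569,-.0505,.158],102)
```

```text
t 60.62 pos [ 0.5697 -0.0507  0.198 ] rot [1.7989e+02 8.0000e-02 1.0193e+02]
delta tool (units) [ 0.0004 -0.0008  0.04  ] rows 1.0
turn units [ 0.004  0.003 -0.002]
```

Request:
servo_tool(
  moves="0 -0.001 0.01 0.004 0.003 0 1;0 0 0.012 0 0 0 1;0 0 0.008 0 0 0 1;0 0 0 0 0 0 1",
)

```text
time_s: 60.95
tool_pos: [0.5703, -0.0513, 0.168]
tool_rot: [179.8, 0.1, 101.9]
force: [-0.7, 0.6, -4.3]
grip_width: 0.0503
```

Run:
```python
from det import *
go([.569,-.0505,.158],102)
```

```text
t 60.95 pos [ 0.5703 -0.0513  0.168 ] rot [1.7982e+02 7.0000e-02 1.0191e+02]
delta tool (units) [ 0.001  -0.0011  0.01  ] rows 0.2
turn units [ 0.006  0.002 -0.003]
```

Request:
servo_tool(
  moves="0.001 -0.002 0.005 0.006 0.002 0 1;0 0 0.003 0 0 0 1;0 0 0.002 0 0 0 1;0 0 0.001 0 0 0 1;0 0 0 0 0 0 1",
)

```text
time_s: 61.37
tool_pos: [0.5692, -0.0507, 0.1582]
tool_rot: [179.9, 0.1, 101.9]
force: [0.3, 0.0, -3.5]
grip_width: 0.0504
```

Request:
servo_tool(
  moves="0 0 0.002 0 0 0 1;0 0 0 0 0 0 1",
)

```text
time_s: 61.53
tool_pos: [0.5703, -0.0509, 0.1583]
tool_rot: [179.7, 0.2, 101.9]
force: [-0.2, -0.0, -3.7]
grip_width: 0.0505
```

Request:
servo_tool(
  moves="0 0 0 0 0 0 0.3;0 0 0 0 0 0 -0.2;0 0 0 0 0 0 -1;0 0 0 0 0 0 -1;0 0 0 0 0 0 -1;0 0 0 0 0 0 -1;0 0 0 0 0 0 -1;0 0 -0.01 0 0 0 -1;0 0 -0.02 0 0 0 -1;0 0 -0.03 0 0 0 -1;0 0 -0.04 0 0 0 -1;0 0 -0.04 0 0 0 -1;0 0 -0.04 0 0 0 -1;0 0 -0.04 0 0 0 -1;0 0 -0.03 0 0 0 -1;0 0 0 0 0 0 -1",
)

```text
time_s: 62.87
tool_pos: [0.5666, -0.0496, 0.4247]
tool_rot: [179.5, 0.2, 102.0]
force: [-0.4, 0.5, 0.6]
grip_width: 0.0873
```

Request:
servo_tool(
  moves="-0.02 0.02 0 0 0 0 -1;-0.02 0.02 0 0 0 0 -1;0 0 0 0 0 0 -1;0 0 0 0 0 0 -1",
)

```text
time_s: 63.2
tool_pos: [0.6155, -0.0794, 0.4321]
tool_rot: [179.0, 0.4, 102.1]
force: [-0.0, 0.2, 0.3]
grip_width: 0.0868
```

Run:
```python
from det import *
from cell import env
w=wrist("w15");go([.569,-.0505,.158],102)
def e(nm,r,lo,hi,box,z):
    c,st,ce=blob(r,lo,hi,box);E=cv2.fitEllipse(cv2.convexHull(c));print(nm,np.round(E[0],1),np.round(E[1],1),onz(r,*E[0],z).round(4))
for n in("scene","top"):
    r=env.read_camera(n);cv2.imwrite(f"pics/{n}F.png",r["img"][:,:,::-1]);np.savez(f"{n}F.npz",**{k:v for k,v in r.items() if isinstance(v,np.ndarray)})
s=load("sceneF.npz")
e("s cork",s,(5,90,80),(25,255,255),(260,170,300,205),.154)
e("s button",s,(0,0,100),(180,60,255),(292,152,304,165),.194)
e("s tin",s,(40,60,20),(95,255,200),(370,120,440,190),.08)
```

```text
t 63.25 pos [ 0.6154 -0.08    0.4315] rot [179.04   0.39 102.09]
delta tool (units) [ 0.0404 -0.0438  0.2726] rows 6.7
turn units [0.034 0.013 0.003]
s cork [279.6 188.9] [17.7 22.3] [ 0.6396 -0.1125  0.154 ]
s button [297.  156.8] [4.7 6.2] [ 0.5713 -0.0518  0.194 ]
s tin [414.2 158. ] [ 8.6 17.2] [0.4982 0.349  0.08  ]
```

View pics/w15.png

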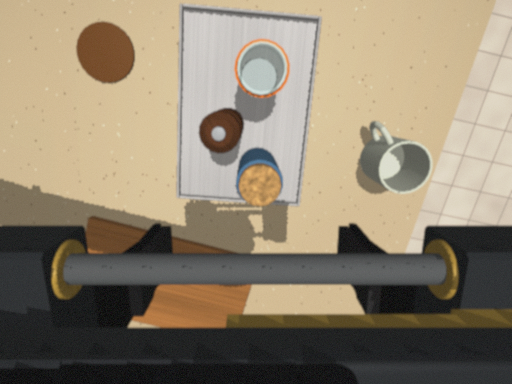

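View pics/sceneF.png

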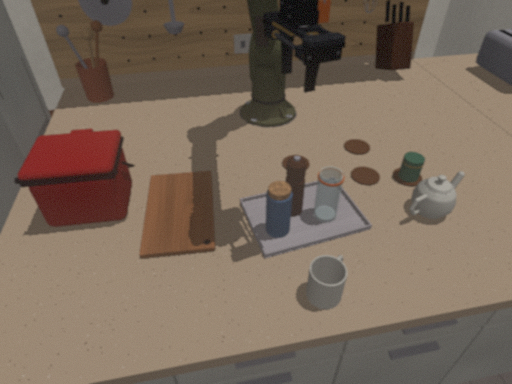

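Run:
```python
from det import *
w=load("w15.npz")
def e(nm,r,lo,hi,box,z):
    c,st,ce=blob(r,lo,hi,box);E=cv2.fitEllipse(cv2.convexHull(c));print(nm,np.round(E[0],1),np.round(E[1],1),onz(r,*E[0],z).round(4))
e("w cork",w,(5,90,90),(25,255,255),(225,155,300,215),.154)
e("w ring",w,(3,100,150),(18,255,255),(225,30,300,110),.141)
e("w button",w,(0,0,110),(180,70,255),(208,124,230,145),.194)
P=cloud(w)
for u,v in ((218,133),(261,186),(150,280)):print(P[v,u].round(4))
t0,t1=load("top0.npz"),load("topF.npz")
for r in(t0,t1): e("t cork",r,(5,90,80),(25,255,255),(245,120,280,150),.154)
e("t tin",t1,(40,60,20),(95,255,200),(117,160,160,205),.081)
for r in(t0,t1):
    h=r["img"][225-75-5:170,235:255].astype(int)
d=cv2.absdiff(t0["img"],t1["img"]).sum(2)
print("teapot/caddy diff",d[115:165,100:165].mean(),d[165:220,385:450].mean(),d[250:300,60:140].mean())
```

```text
w cork [259.5 185.2] [41.  42.4] [ 0.6338 -0.111   0.154 ]
w ring [261.5  68.1] [54.7 58.7] [0.6048 0.0341 0.141 ]
w button [218.2 133.3] [14.9 15.5] [ 0.5703 -0.0511  0.194 ]
[ 0.5701 -0.0508  0.1944]
[ 0.6359 -0.1114  0.1554]
[ 0.5822 -0.0577  0.5079]
t cork [260.6 136.5] [15.7 16.1] [ 0.6336 -0.1098  0.154 ]Traceback (most recent call last):
  File "<stdin>", line 11, in <module>
  File "<stdin>", line 4, in e
cv2.error: OpenCV(4.12.0) /io/opencv/modules/imgproc/src/shapedescr.cpp:361: error: (-201:Incorrect size of input array) There should be at least 5 points to fit the ellipse in function 'fitEllipseNoDirect'
```

Request:
servo_tool(
  moves="0 0 0 0 0 0 -1;0 0 0 0 0 0 -1;0 0 0 0 0 0 -1",
)

```text
time_s: 63.6
tool_pos: [0.613, -0.0776, 0.4322]
tool_rot: [179.1, 0.4, 102.2]
force: [0.1, 0.2, -0.5]
grip_width: 0.087
```

Run:
```python
from cell import env
print(env.sign_off())
```

```text
the job is handed in; nothing more can be done
None
```

The job is done and handed in at 63.6 s. I moved the mill, canister and jar to the chopping board and stood the tin on the leftmost coaster. I then put the jar, canister and mill back on the tray. Every item was lowered to contact before I let go.

**Back on the tray:** the last wrist picture shows all three upright, each about 2 mm from its measured start.

| Item | Start (x, y in m) | End (x, y in m) |
|---|---|---|
| Jar | 0.605, 0.032 | 0.605, 0.034 |
| Canister | 0.635, -0.109 | 0.634, -0.111 |
| Mill | 0.568, -0.051 | 0.570, -0.051 |

**Tin:** it stands on the coaster, about 2 to 3 mm from the middle. The coaster's centre is at (0.493, 0.349). The gripper let the tin go at (0.495, 0.351), and the wrist camera put the lid at (0.490, 0.351).

**Checks that disagreed or failed:**
- **Scene camera:** it reads about 5 mm farther out in x than the wrist camera, for the coaster as well as the tin, so the two agree on how well the tin is centred.
- **Overhead check:** the last top-camera check failed because the arm blocked the view. That left the numerical before/after comparison of the teapot and caddy undone. In the final scene picture both look unmoved.
- **Jar grip width:** the jar read 63 mm wide in the gripper instead of 66 mm, but it was held firmly and stayed upright.

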